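# Set up the enamel-filling bench

## Task

First turn the pressure knob right back to zero, then stand every paste jar upright on a free printed pad of its own, centred on it and with its striped code label squarely facing the code reader. Once all the jars are there and only then, set the pressure: turn the pressure knob until its white pointer meets the green mark. Also balance every medallion from the tray, dome up, level and centred, on a domed stake of its own; leave jars, knob and medallions all so, and do not disturb the tips box, spatula and pliers.

Things in the scene. Friction and masses are not known exactly. Their poses are not given: they have to be found in the camera images.
- jar1: Yellow paste jar with white lid, upright cylinder of 56 mm diameter, 62 mm high, about 250 g, heavy at the bottom,, on the bench (absent in some starts). Origin: centre of its underside. Its +x axis points out through its black-and-white striped code label; a black bar on the lid runs from near the middle to the rim above the label
- jar2: Red paste jar with white lid, upright cylinder of 56 mm diameter, 62 mm high, about 250 g, heavy at the bottom,, on the bench (absent in some starts). Origin: centre of its underside. Its +x axis points out through its black-and-white striped code label; a black bar on the lid runs from near the middle to the rim above the label
- code1 (a point): middle of jar1's code label, on its side 28 mm out from the axis along +x, 30 mm up
- code2 (a point): middle of jar2's code label, likewise
- reader: Fixed white code reader, a block 60 mm deep (x) by 280 mm wide (y) by 80 mm high with two dark windows with a red line on its front face (its -x side). Origin: centre of its underside. In front of each window a white disc with a blue rim (66 mm) is printed on the bench
- pad1 (a point): centre of the first printed pad, on the bench, 75 mm in front of the reader's face; a jar's label faces the reader when the jar's +x is along the reader's +x
- pad2 (a point): centre of the second pad, 140 mm from the first; either jar may use either pad
- read1 (a point): where the middle of the label of a jar on pad1 must be: 28 mm from pad1 towards the reader, 30 mm up
- read2 (a point): the same for pad2
- pressure_knob (a joint): Angle of the black pressure knob, 0 (zero pressure, at its end stop, pointer at the red tick of the scale) to 4.7 rad, growing clockwise seen from above; light friction (0.05 N m), stays where it is left. White pointer line at one end of the bar
- pressure_mark (a joint): Angle of the green mark on the dial, on the same scale as the knob: the pointer meets the mark when both values are equal. Cannot be touched or moved
- knob_grip (a point): The knob sits in the middle of the top of a fixed blue air pressure controller, a box 150 x 150 x 70 mm. This point: on the knob's axis, 103 mm above the bench in its grip bar (56 mm long, 14 thick, from 80 to 110 mm above the bench, on a round skirt of 64 mm). The bar runs along this frame's x axis; its white pointer points along -x
- knob_pointer (a point): point on the scale, 42 mm from the axis, at which the white pointer points
- green_mark (a point): the green mark's point on the scale, 42 mm from the axis
- mesh_tray: Fixed wire mesh tray, 200 mm (x) by 340 mm (y), floor top 3 mm and walls 22 mm above the bench. Origin: centre of its underside
- stake1 (a point): middle of the domed top, 45 mm above the bench, of one of three fixed wooden stakes: a post of 60 mm diameter, its domed top (radius of curvature 55 mm) 36 mm above the bench at the edge. The stakes stand in a row along this frame's y, 105 mm apart, on an aluminium rail 70 x 310 x 5 mm
- stake2 (a point): middle of the domed top, 45 mm above the bench, of one of three fixed wooden stakes: a post of 60 mm diameter, its domed top (radius of curvature 55 mm) 36 mm above the bench at the edge. The stakes stand in a row along this frame's y, 105 mm apart, on an aluminium rail 70 x 310 x 5 mm
- stake3 (a point): middle of the domed top, 45 mm above the bench, of one of three fixed wooden stakes: a post of 60 mm diameter, its domed top (radius of curvature 55 mm) 36 mm above the bench at the edge. The stakes stand in a row along this frame's y, 105 mm apart, on an aluminium rail 70 x 310 x 5 mm
- medallion1: Copper medallion, hollow-backed metal disc lying dome up on the tray floor (absent in some starts): 64 mm across, edge 13 mm high (crown 16), 90 g, with a lug sticking out 8 mm at +x. Origin: centre of its underside; z up. Its hollow (48 mm across, 6.5 mm deep) fits over a stake's dome; seated, its origin is 39 mm above the bench and friction holds it
- medallion2: Brass medallion, hollow-backed metal disc lying dome up on the tray floor (absent in some starts): 64 mm across, edge 13 mm high (crown 16), 90 g, with a lug sticking out 8 mm at +x. Origin: centre of its underside; z up. Its hollow (48 mm across, 6.5 mm deep) fits over a stake's dome; seated, its origin is 39 mm above the bench and friction holds it
- medallion3: Copper medallion, hollow-backed metal disc lying dome up on the tray floor (absent in some starts): 64 mm across, edge 13 mm high (crown 16), 90 g, with a lug sticking out 8 mm at +x. Origin: centre of its underside; z up. Its hollow (48 mm across, 6.5 mm deep) fits over a stake's dome; seated, its origin is 39 mm above the bench and friction holds it
- tips_box: Bystander: white box of dispensing tips with a blue stripe on its label, 85 x 110 x 40 mm. Origin: centre of its underside
- spatula: Bystander: spatula 190 mm long, lying on the bench along its x
- pliers: Bystander: pliers with blue and red handles, about 145 mm long, lying on the bench along its x
There are look-alikes about, which are no part of the job. Leave any blue or orange look-alike of the jar1 alone. Leave any blue or turquoise look-alike of the jar2 alone.

How it is judged:
On the way, in this order (a step that is already met when the one before it is completed fails the run):
1. the knob is turned back to zero (value of joint pressure_knob below 0.12 rad), for 0.2 s.
2. every jar stands on a pad with its code label facing the reader (((horizontal distance between jar1 and pad1 below 0.015 m and horizontal distance between code1 and read1 below 0.015 m and angle between the x axis of jar1 and the x axis of reader, either way round below 0.3 rad and angle between jar1's own z axis and vertical below 0.1 rad and height (world z) of jar1 below 0.006 m) or (horizontal distance between jar1 and pad2 below 0.015 m and horizontal distance between code1 and read2 below 0.015 m and angle between the x axis of jar1 and the x axis of reader, either way round below 0.3 rad and angle between jar1's own z axis and vertical below 0.1 rad and height (world z) of jar1 below 0.006 m)) and ((horizontal distance between jar2 and pad1 below 0.015 m and horizontal distance between code2 and read1 below 0.015 m and angle between the x axis of jar2 and the x axis of reader, either way round below 0.3 rad and angle between jar2's own z axis and vertical below 0.1 rad and height (world z) of jar2 below 0.006 m) or (horizontal distance between jar2 and pad2 below 0.015 m and horizontal distance between code2 and read2 below 0.015 m and angle between the x axis of jar2 and the x axis of reader, either way round below 0.3 rad and angle between jar2's own z axis and vertical below 0.1 rad and height (world z) of jar2 below 0.006 m))), for 0.3 s.
3. the knob's pointer is at the green mark (horizontal distance between knob_pointer and green_mark below 0.005 m), for 0.3 s.
At the end, for the whole second after the job is handed in: Jars upright, within 15 mm of a pad centre, labels within 15 mm of its reading point and 0.3 rad of square to the reader; pointer within 5 mm of the green mark (7 degrees); medallions dome up on stakes, within 10 mm of the top in plan, tilted under 0.2 rad, still (all of step 2 and horizontal distance between knob_pointer and green_mark below 0.005 m and (horizontal distance between medallion1 and stake1 below 0.01 m or horizontal distance between medallion1 and stake2 below 0.01 m or horizontal distance between medallion1 and stake3 below 0.01 m) and angle between each of medallion1, medallion2, medallion3's own z axis and vertical below 0.2 rad and height (world z) of medallion1 between 0.034 and 0.046 m and linear speed of each of medallion1, medallion2, medallion3 below 0.03 m/s and (horizontal distance between medallion2 and stake1 below 0.01 m or horizontal distance between medallion2 and stake2 below 0.01 m or horizontal distance between medallion2 and stake3 below 0.01 m) and height (world z) of medallion2 between 0.034 and 0.046 m and (horizontal distance between medallion3 and stake1 below 0.01 m or horizontal distance between medallion3 and stake2 below 0.01 m or horizontal distance between medallion3 and stake3 below 0.01 m) and height (world z) of medallion3 between 0.034 and 0.046 m); the robot touches nothing.
It fails at once if a bystander (tips box, spatula or pliers) is moved more than 30 mm (distance of any of tips_box, spatula, pliers from where it was at the start of the episode above 0.03 m).
Of jar1, jar2 only 1 to 2 are there at a start; the rules pass over those that are not, and their reading is None.
Of medallion1, medallion2, medallion3 only 2 to 3 are there at a start; the rules pass over those that are not, and their reading is None.
At some moment in a run one of jar1, jar2 may be knocked a few centimetres aside while the robot is not near it.
It also fails if it takes over 210 s, if anything falls off the work surface, if the arm or the gripper's body presses on something with over 40 N, if the wrist force passes 120 N, or if a joint passes its speed limit or range.

## Robot

A 6-joint arm with a two-finger parallel gripper is mounted at the origin on the work surface. World frame = base frame: x ahead of the robot, y to its left, z up, the work surface at z = 0. Lengths are in m, angles in rad, forces in N, time in s.
With the tool pointing down it reaches from about 0.425 to 0.95 m from the base axis. Payload 14.7 kg.
Tool frame: the origin (TCP) lies at the very end of the fingers, on their centre line; the grasp point (between the pads) lies 19 mm behind it; x points along the fingers, y is the direction in which the jaws open and shut, and the axes are right-handed (so a half turn about x gives the same grasp; the last joint's range is limited). The gripper opens to 85 mm and grips with 20 to 120 N. Pads are 22 mm wide; open, the fingers measure 114 mm over their backs; the gripper's body (76 mm by 85 mm) begins 54 mm behind the grasp point. The pads swing forward as they close: fully open they stand 13 mm farther back than shut.
Start: joints at [-1.195, 0.48, 1.596, -0, 1.065, -0.047], TCP at [0.267, -0.593, 0.231] pointing down, gripper open.
Joint ranges: [-2.75, 2.75], [-0.82, 2.05], [0.23, 2.67], [-1.56, 4.7], [0.09, 2.69], [-2.92, 2.92]. Speed limits (rad/s): [1.89, 1.89, 2.39, 3.01, 3.01, 3.01].

## Interface

Orientations are given as a rotation vector (axis times angle).
In Python, from station import bot, cams, silhouettes, spot_point gives the robot as it stands.
- The arm moves only by the tool servo_tool, never from a script. Its argument "motion" is a list of rows, each a list of 7 numbers: the shift along the tool's x, y, z in m, then the turn, a rotation vector about the tool's x, y, z in rad, then the opening in per cent of the stroke, from 0 (shut) to 100 (fully open). In form: [[x, y, z, rx, ry, rz, gripper], ...]. A call has 1 to 12 rows; each row shifts and turns the commanded pose from where the row before left it, along the tool's axes as they then stand; what a row does not reach is not made up. A row lasts 1/10 s, in which the tool goes at most 50 mm and 8.59 degrees, less where a joint would pass 70% of its speed; a pose out of reach is approached as far as the arm can. A call with a gripper value outside its range is refused whole. The fingers move at their own pace and stop on an object; "newtons" is the grip in N (left out, the last holds). Time passes only in rows, so rows that do not move let the fingers close. It gives the time, the measured TCP pose, the force and the opening at its end, in the units of the state.
- bot.read_state(): the state, without advancing time (a new reading comes with each control period).
- cams.capture(name): name is "scene" or "top" or "wrist"; returns a dict with "color" (384x512x3 uint8, red, green, blue), "intrinsics" (3x3 intrinsics, pixels), "dist" ([k1, k2, p1, p2, k3] as OpenCV has them; the pictures are not rectified), "rvec" (rotation vector, rad) and "tvec" (3), from world to camera coordinates, as OpenCV has them; the wrist camera has in their place "T_tool_cam" (4x4, takes a point from camera to tool coordinates, whose origin is the TCP and whose axes are the tool frame's). Camera axes: x right, y down, z forward; pixel columns grow to the right and rows downward; lengths in m; the calibration is good to about 2 mm. A picture is of the moment at which its call begins: read the wrist's pose just before it. There is no depth.
- bot.sign_off(): hands the job in, once; it reports no verdict.
Trained networks look in the newest picture that a camera, given by its name, has taken for a name from the list of things; names that differ only in an ending like _2 or _b are one class to them, and where a whole thing is asked for, a point or a joint stands for the part that bears it (a point fixed in the world has none). Each returns a list of dicts, best first, with "score" (0 to 1); they miss things now and then, are a little off and sometimes report something else, mostly with a low value. They report only what shows in the picture. A call takes as long as a camera call. They do not tell look-alikes from the thing itself.
- silhouettes(target, camera): "pixels" (384x512 bool, what is visible of it) and "point" ([column, row] in pixels, amid what is visible of it).
- spot_point(target, camera): "point" ([column, row] in pixels: a listed point, or the origin of a listed thing).
The state is a dict: "clock": time; "q": joint angles; "dq": joint speeds; "tau": joint torques, N m; "position": TCP position; "orientation": TCP orientation; "force": force on the tool from outside, world axes, zero at the start; "wrist_torque": the same for the moment, N m; "finger_gap": finger opening in m.
Only numpy, scipy, OpenCV 4.12 (cv2) and the standard library are available. Lean on these libraries where they do the work, as an engineer would, in place of code of your own. Each camera call takes 0.05 s, during which the arm holds its last target. There are 200 camera calls.

## Working session

There is one attempt and no reset: what is moved stays moved. The work goes in short steps, Python scripts to look and compute and a tool call to move; the robot and the scene stay as the last step left them, time stands still between calls to the robot, and variables do not carry over. Pictures are saved under pics/ and viewed, about 12 in all and at most 16, crops included, and the job is handed in when it is done.

Besides the shell and the picture viewer there is one more tool, called after "Emit:" as name([rows], argument=value, ...), one row to a line, values as JSON. servo_tool: Moves the arm, as the interface text tells. Its arguments: {"type":"object","properties":{"motion":{"type":"array","items":{"type":"array","items":{"type":"number"}}},"newtons":{"type":"number"}},"required":["motion"]}

```bash
ls; mkdir -p pics
cat > h.py <<'E'
import numpy as np, cv2
from scipy.spatial.transform import Rotation as R
from station import bot, cams, silhouettes, spot_point
def cap(n):
    s=bot.read_state(); c=cams.capture(n)
    K=np.array(c["intrinsics"]);d=np.array(c["dist"])
    if n=="wrist":
        T=np.eye(4);T[:3,:3]=R.from_rotvec(s["orientation"]).as_matrix();T[:3,3]=s["position"]
        M=T@np.array(c["T_tool_cam"])
    else:
        W=np.eye(4);W[:3,:3]=R.from_rotvec(np.ravel(c["rvec"])).as_matrix();W[:3,3]=np.ravel(c["tvec"]);M=np.linalg.inv(W)
    return dict(img=c["color"],K=K,d=d,M=M,n=n)
def ray(c,px,z):
    u=cv2.undistortPoints(np.array([[px]],float),c["K"],c["d"])[0,0]
    r=c["M"][:3,:3]@np.array([u[0],u[1],1]);o=c["M"][:3,3]
    return o+r*(z-o[2])/r[2]
def proj(c,p):
    W=np.linalg.inv(c["M"]);return cv2.projectPoints(np.array([p],float),cv2.Rodrigues(W[:3,:3])[0],W[:3,3],c["K"],c["d"])[0][0,0]
def save(img,f,s=1):
    cv2.imwrite("pics/"+f,cv2.resize(img[:,:,::-1],None,fx=s,fy=s,interpolation=cv2.INTER_CUBIC))
E
python3 - <<'E'
from h import *
Z=dict(jar1=0,jar2=0,code1=.03,code2=.03,reader=0,pad1=0,pad2=0,knob_grip=.103,knob_pointer=.075,green_mark=.07,mesh_tray=0,stake1=.045,stake2=.045,stake3=.045,medallion1=.003,tips_box=0,spatula=0,pliers=0)
np.set_printoptions(precision=3,suppress=True)
print(bot.read_state())
for n in ("top","scene"):
    c=cap(n);save(c["img"],n+"0.png",1.5);print(n,c["M"][:3,3])
    for t,z in Z.items():
        for r in spot_point(t,n)[:5]:
            if r["score"]>.2: print(t,round(r["score"],2),np.round(r["point"]),ray(c,r["point"],z)[:2])
E
```

```text
pics
{'clock': 0.0, 'q': array([-1.195,  0.481,  1.597,  0.   ,  1.065, -0.047]), 'dq': array([ 0.   , -0.001, -0.001,  0.002, -0.001,  0.001]), 'tau': array([  0.002, -95.063, -43.017,   0.   ,   0.013,   0.   ]), 'position': array([ 0.267, -0.592,  0.231]), 'orientation': array([ 1.988,  0.428, -1.989]), 'force': array([-0.375,  0.802, -0.323]), 'wrist_torque': array([ 0.004,  0.026, -0.002]), 'finger_gap': 0.08511754680991332}
top [0.45  0.04  1.117]
jar1 0.94 [332. 127.] [ 0.784 -0.197]
jar1 0.89 [406. 200.] [ 0.571 -0.41 ]
jar1 0.85 [404. 165.] [ 0.675 -0.41 ]
jar1 0.78 [321. 197.] [ 0.578 -0.161]
jar1 0.72 [379. 281.] [ 0.339 -0.325]
jar2 0.94 [332. 127.] [ 0.784 -0.197]
jar2 0.89 [406. 200.] [ 0.571 -0.41 ]
jar2 0.85 [404. 165.] [ 0.675 -0.41 ]
jar2 0.78 [321. 197.] [ 0.578 -0.161]
jar2 0.72 [379. 281.] [ 0.339 -0.325]
code1 0.95 [334. 133.] [ 0.758 -0.198]
code1 0.93 [327. 201.] [ 0.565 -0.173]
code1 0.93 [414. 156.] [ 0.694 -0.428]
code1 0.88 [410. 203.] [ 0.559 -0.412]
code1 0.71 [387. 186.] [ 0.607 -0.346]
code2 0.95 [334. 133.] [ 0.758 -0.198]
code2 0.93 [327. 201.] [ 0.5
[... 2705 characters left out ...]
201.] [ 0.453 -0.024]
stake1 0.95 [276. 210.] [0.647 0.052]
stake1 0.92 [302. 192.] [0.664 0.157]
stake1 0.73 [252. 228.] [ 0.631 -0.041]
stake2 0.95 [276. 210.] [0.647 0.052]
stake2 0.92 [302. 192.] [0.664 0.157]
stake2 0.73 [252. 228.] [ 0.631 -0.041]
stake3 0.95 [276. 210.] [0.647 0.052]
stake3 0.92 [302. 192.] [0.664 0.157]
stake3 0.73 [252. 228.] [ 0.631 -0.041]
medallion1 0.89 [211. 201.] [ 0.453 -0.029]
medallion1 0.63 [191. 221.] [ 0.458 -0.122]
medallion1 0.57 [328. 129.] [0.558 0.493]
medallion1 0.23 [253. 229.] [ 0.619 -0.023]
tips_box 0.9 [340. 182.] [0.727 0.303]
spatula 0.66 [283. 269.] [ 0.765 -0.065]
pliers 0.8 [212. 334.] [ 0.734 -0.32 ]
pliers 0.22 [313. 151.] [0.579 0.365]
```

View pics/top0.png

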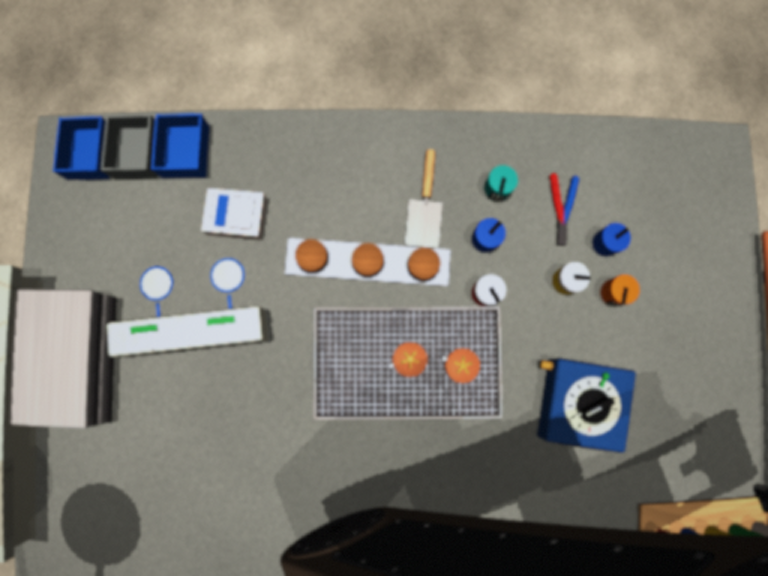

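View pics/scene0.png

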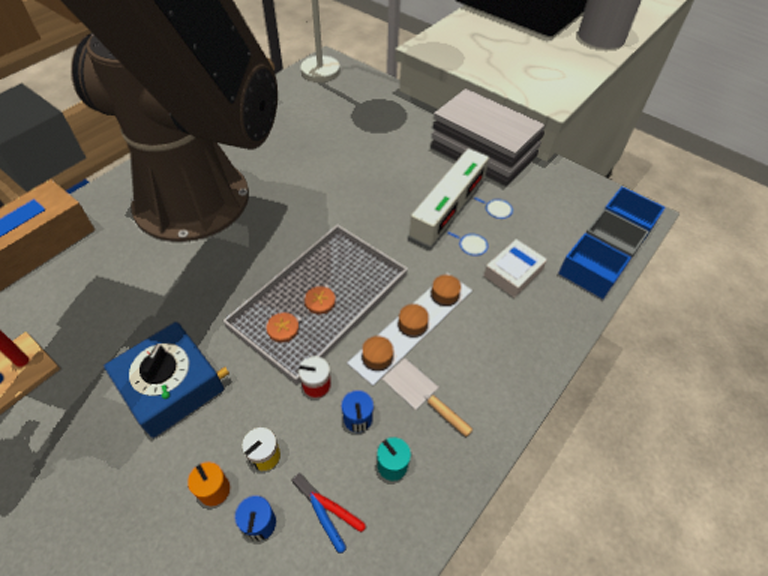

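The white-lidded jars are the targets: red at top px (327,193) and yellow at (383,185). The blue, orange and turquoise jars are look-alikes. There are two copper medallions in the tray. The reader's front faces world +x. I'll add a planning helper and start with the knob.

```bash
cat >> h.py <<'E'
def pose(s=None):
    s=s or bot.read_state();T=np.eye(4);T[:3,:3]=R.from_rotvec(s["orientation"]).as_matrix();T[:3,3]=s["position"];return T
def yawof(T): return np.arctan2(T[1,1],T[0,1])   # direction of jaw axis (tool y) in world
def target(p,yaw):
    T=np.eye(4);y=np.array([np.cos(yaw),np.sin(yaw),0]);x=np.array([0,0,-1.]);T[:3,:3]=np.c_[x,y,np.cross(x,y)];T[:3,3]=p;return T
def plan(p,yaw,T0=None,step=.045,g=100):
    """rows from T0 (now) to vertical pose p,yaw: equal interpolated steps"""
    T0=pose() if T0 is None else T0;T1=target(p,yaw)
    rv=R.from_matrix(T0[:3,:3].T@T1[:3,:3]).as_rotvec()
    n=int(max(np.ceil(np.linalg.norm(T1[:3,3]-T0[:3,3])/step),np.ceil(np.linalg.norm(rv)/.14),1))
    Ts=[]
    for i in range(n+1):
        T=np.eye(4);T[:3,:3]=T0[:3,:3]@R.from_rotvec(rv*i/n).as_matrix();T[:3,3]=T0[:3,3]+(T1[:3,3]-T0[:3,3])*i/n;Ts.append(T)
    rows=[]
    for a,b in zip(Ts,Ts[1:]):
        D=np.linalg.inv(a)@b;rows.append([round(float(v),4) for v in [*D[:3,3],*R.from_matrix(D[:3,:3]).as_rotvec()]]+[g])
    print(n,"rows:",*rows[:1] if False else "")
    for r in rows: print(str(r).replace(" ","").replace("-0.0,","0,").replace("0.0,","0,"),end=",")
    print();return T1
E
python3 - <<'E'
from h import *
np.set_printoptions(precision=3,suppress=True)
T=pose();print(T,yawof(T))
c=cams.capture("wrist");print(c["T_tool_cam"],c["intrinsics"])
plan([.363,-.35,.28],yawof(T))
E
```

```text
[[ 0.     0.41  -0.912  0.267]
 [-0.    -0.912 -0.41  -0.593]
 [-1.     0.     0.     0.231]
 [ 0.     0.     0.     1.   ]] -1.1479741981957925
[[-0.    -0.32   0.947 -0.141]
 [ 1.     0.001  0.001  0.   ]
 [-0.001  0.947  0.32  -0.082]
 [ 0.     0.     0.     1.   ]] [[337.958   0.    261.761]
 [  0.    337.958 192.557]
 [  0.      0.      1.   ]]
6 rows:
[-0.0081,-0.0303,-0.0312,0,0,0,100],[-0.0081,-0.0303,-0.0312,0,0,0,100],[-0.0081,-0.0303,-0.0312,0,0,0,100],[-0.0081,-0.0303,-0.0312,0,0,0,100],[-0.0081,-0.0303,-0.0312,0,0,0,100],[-0.0081,-0.0303,-0.0312,0,0,0,100],
```

Emit:
servo_tool([
  [-0.0081, -0.0303, -0.0312, 0, 0, 0, 100],
  [-0.0081, -0.0303, -0.0312, 0, 0, 0, 100],
  [-0.0081, -0.0303, -0.0312, 0, 0, 0, 100],
  [-0.0081, -0.0303, -0.0312, 0, 0, 0, 100],
  [-0.0081, -0.0303, -0.0312, 0, 0, 0, 100],
  [-0.0081, -0.0303, -0.0312, 0, 0, 0, 100],
  [0, 0, 0, 0, 0, 0, 100],
])

```text
clock: 2.65
position: [0.3642, -0.3464, 0.2811]
orientation: [1.987, 0.429, -1.985]
force: [-0.2, -0.4, 0.4]
finger_gap: 0.085
```

Run:
```python
from h import *
np.set_printoptions(precision=3,suppress=True)
print(pose()[:3,3])
c=cap("wrist");save(c["img"],"w1.png",1.5)
for t,z in dict(knob_grip=.103,knob_pointer=.075,green_mark=.072).items():
    for r in spot_point(t,"wrist")[:3]: print(t,r["score"],r["point"],ray(c,r["point"],z))
```

```text
[ 0.364 -0.346  0.281]
knob_grip 0.93 [263.1, 158.4] [ 0.373 -0.344  0.103]
knob_pointer 0.98 [220.8, 153.5] [ 0.354 -0.305  0.075]
green_mark 0.62 [298.3, 122.3] [ 0.416 -0.365  0.072]
```

View pics/w1.png

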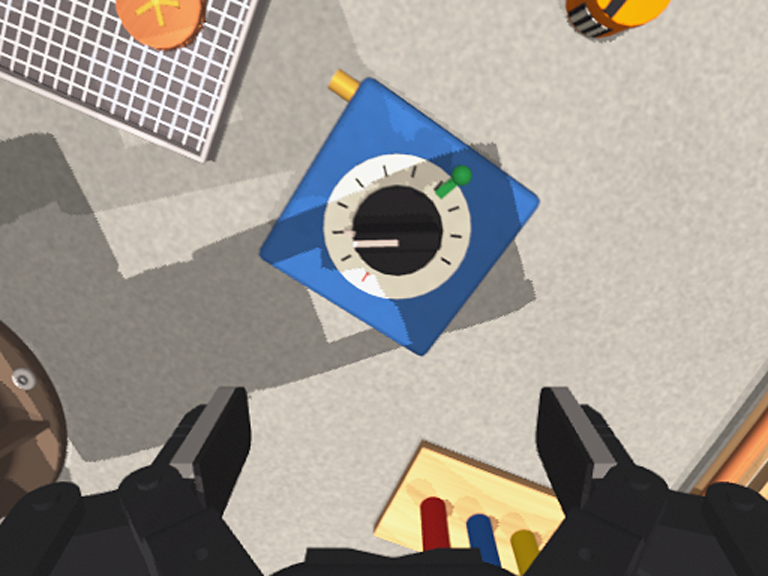

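Wrist view: knob centre near (266,153) in original pixels. The white pointer points left, the red tick is at (243,184), and the green mark is upper right at about (300,122). The pointer is roughly 0.7–0.8 rad clockwise of zero.

Run:
```python
from h import *
np.set_printoptions(precision=3,suppress=True)
c=cap("wrist");k=np.array([.372,-.345])
for n,p,z in (("red",(244,183),.071),("ptr",(220.8,153.5),.071),("ptrline_out",(236,162.5),.11),("ptrline_in",(265,162),.11),("green",(296,126),.071),("greentip",(308,117),.071)):
    w=ray(c,p,z)[:2];d=w-k;print(n,w,np.hypot(*d),np.degrees(np.arctan2(d[1],d[0])))
T=plan([.372,-.345,.2],.454);plan([.372,-.345,.088],.454,T)
```

```text
red [ 0.332 -0.344] 0.04018530461512446 178.9115213149802
ptr [ 0.352 -0.309] 0.0413081322336321 119.55877340481912
ptrline_out [ 0.359 -0.326] 0.022695794830205108 124.72338760028853
ptrline_in [ 0.371 -0.351] 0.006220669649310161 -101.55753365879279
green [ 0.41  -0.369] 0.044778480181446964 -31.880483221079302
greentip [ 0.423 -0.376] 0.05982610761421271 -30.989801202187575
12 rows:
[0.0066,-0.0001,-0.0009,-0.1336,0,0,100],[0.0066,0,-0.0009,-0.1336,0,0,100],[0.0066,0.0001,-0.0009,-0.1336,0,0,100],[0.0066,0.0002,-0.0009,-0.1336,0,0,100],[0.0066,0.0004,-0.0009,-0.1336,0,0,100],[0.0066,0.0005,-0.0008,-0.1336,0,0,100],[0.0066,0.0006,-0.0007,-0.1336,0,0,100],[0.0066,0.0007,-0.0007,-0.1336,0,0,100],[0.0066,0.0007,-0.0006,-0.1336,0,0,100],[0.0066,0.0008,-0.0005,-0.1336,0,0,100],[0.0066,0.0009,-0.0003,-0.1336,0,0,100],[0.0066,0.0009,-0.0002,-0.1336,0,0,100],
3 rows:
[0.0373,0,0,0,0,0,100],[0.0373,0,0,0,0,0,100],[0.0373,0,0,0,0,0,100],
```

Emit:
servo_tool([
  [0.0066, 0, -0.0009, -0.1336, 0, 0, 100],
  [0.0066, 0, -0.0009, -0.1336, 0, 0, 100],
  [0.0066, 0.0001, -0.0009, -0.1336, 0, 0, 100],
  [0.0066, 0.0002, -0.0009, -0.1336, 0, 0, 100],
  [0.0066, 0.0004, -0.0009, -0.1336, 0, 0, 100],
  [0.0066, 0.0005, -0.0008, -0.1336, 0, 0, 100],
  [0.0066, 0.0006, -0.0007, -0.1336, 0, 0, 100],
  [0.0066, 0.0007, -0.0007, -0.1336, 0, 0, 100],
  [0.0066, 0.0007, -0.0006, -0.1336, 0, 0, 100],
  [0.0066, 0.0008, -0.0005, -0.1336, 0, 0, 100],
  [0.0066, 0.0009, -0.0003, -0.1336, 0, 0, 100],
  [0.0066, 0.0009, -0.0002, -0.1336, 0, 0, 100],
])

```text
clock: 4.1
position: [0.3719, -0.3453, 0.2]
orientation: [0.865, 1.393, -0.865]
force: [0.1, -0.2, 0.9]
finger_gap: 0.0855
```

Emit:
servo_tool([
  [0.0373, 0, 0, 0, 0, 0, 100],
  [0.0373, 0, 0, 0, 0, 0, 100],
  [0.0373, 0, 0, 0, 0, 0, 100],
  [0, 0, 0, 0, 0, 0, 60],
  [0, 0, 0, 0, 0, 0, 20],
  [0, 0, 0, 0, 0, 0, 5],
  [0, 0, 0, 0, 0, 0, 5],
  [0, 0, 0, 0, 0, 0, 5],
  [0, 0, 0, 0, 0, 0, 5],
  [0, 0, 0, 0, 0, 0, 5],
], newtons=30)

```text
clock: 5.1
position: [0.3728, -0.345, 0.0902]
orientation: [0.867, 1.389, -0.868]
force: [-3.7, -0.3, 12.7]
finger_gap: 0.0129
```

Emit:
servo_tool([
  [-0.004, 0, 0, 0, 0, 0, 5],
  [0, 0, 0, -0.13, 0, 0, 5],
  [0, 0, 0, -0.13, 0, 0, 5],
  [0, 0, 0, -0.13, 0, 0, 5],
  [0, 0, 0, -0.13, 0, 0, 5],
  [0, 0, 0, -0.13, 0, 0, 5],
  [0, 0, 0, -0.13, 0, 0, 5],
  [0, 0, 0, -0.12, 0, 0, 5],
  [0, 0, 0, -0.05, 0, 0, 5],
  [0, 0, 0, 0, 0, 0, 5],
])

```text
clock: 6.1
position: [0.372, -0.3447, 0.0928]
orientation: [0.128, 1.567, -0.129]
force: [-3.8, -8.4, -17.9]
finger_gap: 0.0131
```

Run:
```python
from h import *
s=bot.read_state();print(s["wrist_torque"],s["force"],yawof(pose()))
```

```text
[-1.4996802   0.74432245 -0.0983867 ] [ -3.80357207  -8.4300156  -17.94556575] 1.4075647061723997
```

Emit:
servo_tool([
  [0.001, 0, 0, -0.05, 0, 0, 5],
  [0, 0, 0, -0.05, 0, 0, 5],
  [0, 0, 0, -0.05, 0, 0, 5],
  [0, 0, 0, 0, 0, 0, 5],
])

```text
clock: 6.5
position: [0.3732, -0.3451, 0.0929]
orientation: [0.011, 1.569, -0.014]
force: [0.9, -2.1, 6.8]
finger_gap: 0.0132
```

Run:
```python
from h import *
s=bot.read_state();print(s["wrist_torque"],s["force"],yawof(pose()))
```

```text
[-0.29417861 -0.22648987 -1.34795393] [ 0.92969816 -2.07734592  6.81144572] 1.5548024816478005
```

Emit:
servo_tool([
  [0, 0, 0, 0.03, 0, 0, 30],
  [0, 0, 0, 0, 0, 0, 60],
  [-0.03, 0, 0, 0, 0, 0, 100],
  [-0.05, 0, 0, 0, 0, 0, 100],
  [-0.05, 0, 0, 0, 0, 0, 100],
  [-0.05, 0, 0, 0, 0, 0, 100],
  [0, 0, 0, 0, 0, 0, 100],
])

```text
clock: 7.2
position: [0.3745, -0.3464, 0.2784]
orientation: [0.03, 1.564, -0.041]
force: [-0.3, -0.8, -0.9]
finger_gap: 0.0853
```

Run:
```python
from h import *
np.set_printoptions(precision=3,suppress=True)
c=cap("top")
print(ray(c,(383,185),.062),ray(c,(327,193),.062))
plan([.58,-.25,.28],-1.0)
```

```text
[ 0.605 -0.322  0.062] [ 0.582 -0.166  0.062]
19 rows:
[-0.0002,0.0055,0.0106,0.1329,0.0004,-0.0002,100],[-0.0002,0.0069,0.0098,0.1329,0.0004,-0.0002,100],[-0.0002,0.0081,0.0088,0.1329,0.0004,-0.0002,100],[-0.0002,0.0092,0.0077,0.1329,0.0004,-0.0002,100],[-0.0002,0.0101,0.0064,0.1329,0.0004,-0.0002,100],[-0.0002,0.0109,0.005,0.1329,0.0004,-0.0002,100],[-0.0003,0.0115,0.0035,0.1329,0.0004,-0.0002,100],[-0.0003,0.0118,0.0019,0.1329,0.0004,-0.0002,100],[-0.0003,0.012,0.0004,0.1329,0.0004,-0.0002,100],[-0.0003,0.0119,-0.0012,0.1329,0.0004,-0.0002,100],[-0.0003,0.0116,-0.0028,0.1329,0.0004,-0.0002,100],[-0.0003,0.0112,-0.0043,0.1329,0.0004,-0.0002,100],[-0.0003,0.0105,-0.0058,0.1329,0.0004,-0.0002,100],[-0.0003,0.0096,-0.0071,0.1329,0.0004,-0.0002,100],[-0.0003,0.0086,-0.0083,0.1329,0.0004,-0.0002,100],[-0.0003,0.0074,-0.0094,0.1329,0.0004,-0.0002,100],[-0.0003,0.0061,-0.0103,0.1329,0.0004,-0.0002,100],[-0.0003,0.0047,-0.011,0.1329,0.0004,-0.0002,100],[-0.0003,0.0032,-0.0115,0.1329,0.0004,-0.0002,100],
```

Run:
```python
from h import *
plan([.6,-.29,.28],.3)
```

```text
9 rows:
[-0.0004,0.0073,0.0249,0.1362,0.0008,0.0001,100],[-0.0005,0.0106,0.0236,0.1362,0.0008,0.0001,100],[-0.0005,0.0137,0.022,0.1362,0.0008,0.0001,100],[-0.0005,0.0166,0.0199,0.1362,0.0008,0.0001,100],[-0.0005,0.0191,0.0175,0.1362,0.0008,0.0001,100],[-0.0005,0.0213,0.0147,0.1362,0.0008,0.0001,100],[-0.0005,0.0231,0.0117,0.1362,0.0008,0.0001,100],[-0.0005,0.0245,0.0085,0.1362,0.0008,0.0001,100],[-0.0005,0.0254,0.005,0.1362,0.0008,0.0001,100],
```

Emit:
servo_tool([
  [0, 0.0073, 0.0249, 0.1362, 0.0008, 0, 100],
  [0, 0.0106, 0.0236, 0.1362, 0.0008, 0, 100],
  [0, 0.0137, 0.022, 0.1362, 0.0008, 0, 100],
  [0, 0.0166, 0.0199, 0.1362, 0.0008, 0, 100],
  [0, 0.0191, 0.0175, 0.1362, 0.0008, 0, 100],
  [0, 0.0213, 0.0147, 0.1362, 0.0008, 0, 100],
  [0, 0.0231, 0.0117, 0.1362, 0.0008, 0, 100],
  [0, 0.0245, 0.0085, 0.1362, 0.0008, 0, 100],
  [0, 0.0254, 0.005, 0.1362, 0.0008, 0, 100],
  [0, 0, 0, 0, 0, 0, 100],
  [0, 0, 0, 0, 0, 0, 100],
])

```text
clock: 8.35
position: [0.5983, -0.2884, 0.2697]
orientation: [0.984, 1.347, -0.985]
force: [0.1, 0.2, -0.5]
finger_gap: 0.0853
```

Run:
```python
from h import *
np.set_printoptions(precision=3,suppress=True)
print(pose()[:3,3],yawof(pose()))
c=cap("wrist");save(c["img"],"w2.png",1.5)
for t,z in dict(jar1=0,code1=.03).items():
    for r in spot_point(t,"wrist")[:7]: print(t,round(r["score"],2),np.round(r["point"]),ray(c,r["point"],z))
```

```text
[ 0.598 -0.288  0.27 ] 0.3026388503925111
jar1 0.87 [223. 237.] [ 0.581 -0.417  0.   ]
jar1 0.79 [434. 125.] [ 0.787 -0.196  0.   ]
jar1 0.75 [366.  76.] [ 0.686 -0.168  0.   ]
jar1 0.74 [295. 248.] [ 0.679 -0.403  0.   ]
jar1 0.67 [261. 180.] [ 0.607 -0.325  0.   ]
jar1 0.63 [282.  44.] [ 0.582 -0.166  0.   ]
code1 0.96 [200. 238.] [ 0.554 -0.412  0.03 ]
code1 0.9 [429. 113.] [ 0.76  -0.186  0.03 ]
code1 0.89 [252. 205.] [ 0.604 -0.35   0.03 ]
code1 0.66 [386.  97.] [ 0.707 -0.186  0.03 ]
code1 0.57 [256.  44.] [ 0.555 -0.178  0.03 ]
```

View pics/w2.png

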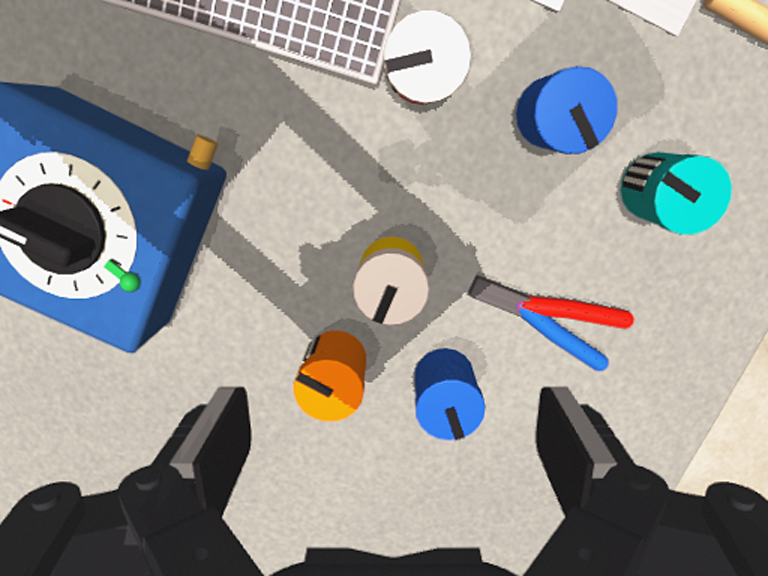

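The knob's pointer now sits on the red tick, so it's at zero. The yellow jar's lid is at px (261,192) with its bar pointing down to (253,214). The red jar's lid is at (286,37). The nearest look-alikes to yellow are orange at (220,260) and blue at (300,270). A jaw axis at about 0.3 rad clears both.

Run:
```python
from h import *
np.set_printoptions(precision=3,suppress=True)
c=cap("wrist");z=.062
for n,ce,o in (("yel",(260.7,192),(253.3,214)),("red",(286,37.5),(259,43.5))):
    a=ray(c,ce,z);b=ray(c,o,z);print(n,a,np.degrees(np.arctan2(*(b-a)[1::-1])),np.hypot(*(b-a)[:2]))
# silhouettes of reader/pads in earlier frames
t=cap("top");
for n in("top","scene"):
    cc=t if n=="top" else cap("scene")
    print([ (round(r["score"],2),ray(cc,r["point"],0)) for r in spot_point("pad1",n)],[(round(r["score"],2),ray(cc,r["point"],0)) for r in spot_point("reader",n)[:1]])
    print([ (round(r["score"],2),ray(cc,r["point"],.003)) for r in spot_point("medallion1",n)][:4])
T=plan([.606,-.323,.15],.28);plan([.606,-.323,.024],.28,T)
i=t["img"][130:250,60:260];save(i,"padcrop.png",3.5)
```

```text
yel [ 0.606 -0.323  0.062] -90.46789516761805 0.027173349099866136
red [ 0.583 -0.167  0.062] -150.90055676303348 0.026414194412763225
[(0.96, array([0.593, 0.457, 0.   ])), (0.88, array([0.615, 0.318, 0.   ]))] [(0.76, array([0.501, 0.382, 0.   ]))]
[(0.96, array([ 0.448, -0.131,  0.003])), (0.66, array([ 0.45 , -0.021,  0.003]))]
[(0.77, array([0.593, 0.454, 0.   ])), (0.6, array([0.606, 0.329, 0.   ])), (0.38, array([0.572, 0.352, 0.   ]))] [(0.68, array([ 0.514,  0.375, -0.   ]))]
[(0.75, array([ 0.446, -0.128,  0.003])), (0.6, array([ 0.455, -0.027,  0.003]))]
3 rows:
[0.0404,-0.0009,0.0118,0.0065,-0.0018,0.0013,100],[0.0404,-0.0009,0.0117,0.0065,-0.0018,0.0013,100],[0.0404,-0.0008,0.0116,0.0065,-0.0018,0.0013,100],
3 rows:
[0.042,0,0,0,0,0,100],[0.042,0,0,0,0,0,100],[0.042,0,0,0,0,0,100],
```

View pics/padcrop.png

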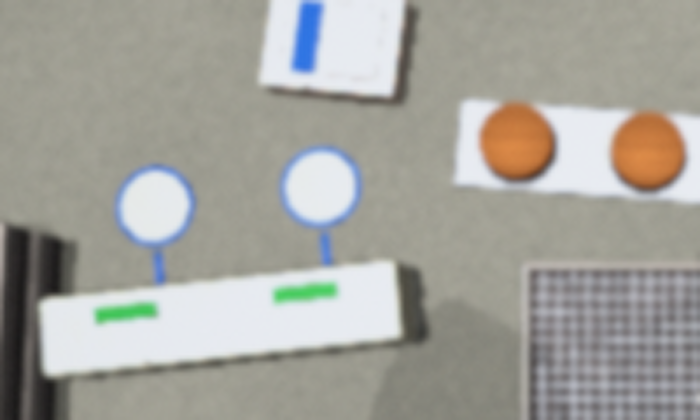

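Emit:
servo_tool([
  [0.0404, -0.0009, 0.0118, 0.0065, -0.0018, 0.0013, 100],
  [0.0404, -0.0009, 0.0117, 0.0065, -0.0018, 0.0013, 100],
  [0.0404, -0.0008, 0.0116, 0.0065, -0.0018, 0.0013, 100],
  [0.042, 0, 0, 0, 0, 0, 100],
  [0.042, 0, 0, 0, 0, 0, 100],
  [0.042, 0, 0, 0, 0, 0, 100],
  [0, 0, 0, 0, 0, 0, 100],
  [0, 0, 0, 0, 0, 0, 50],
  [0, 0, 0, 0, 0, 0, 50],
  [0, 0, 0, 0, 0, 0, 50],
  [0, 0, 0, 0, 0, 0, 50],
], newtons=35)

```text
clock: 10.05
position: [0.6076, -0.3238, 0.0268]
orientation: [1.0, 1.325, -1.0]
force: [-0.4, 0.2, 10.9]
finger_gap: 0.0548
```

Emit:
servo_tool([
  [0, 0, 0, 0, 0, 0, 50],
  [-0.02, 0, 0, 0, 0, 0, 50],
  [-0.04, 0, 0, 0, 0, 0, 50],
  [-0.04, 0, 0, 0, 0, 0, 50],
  [-0.04, 0, 0, 0, 0, 0, 50],
  [0, 0, 0, 0, 0, 0, 50],
])

```text
clock: 10.65
position: [0.6092, -0.3248, 0.1717]
orientation: [1.0, 1.318, -0.998]
force: [0.6, 0.4, -1.1]
finger_gap: 0.0553
```

Run:
```python
from h import *
np.set_printoptions(precision=3,suppress=True)
t=cap("top");P=[ray(t,p,0)[:2] for p in((151.7,183.4),(104.3,188.6))];d=P[1]-P[0];print(P,np.hypot(*d))
n=np.array([d[1],-d[0]]);print("front dir deg",np.degrees(np.arctan2(n[1],n[0])),"pose",pose()[:3,3],yawof(pose()),bot.read_state()["q"])
plan([.594,.456,.15],.28-np.radians(180-90.5)+np.arctan2(n[1],n[0]),g=50)
```

```text
[array([0.614, 0.322]), array([0.598, 0.461])] 0.13980844931969297
front dir deg 6.471731410136948 pose [ 0.608 -0.324  0.169] 0.27995802058829505 [-0.534  0.591  1.565  0.     0.978 -0.814]
18 rows:
[0.0009,0.0112,-0.0419,0.0805,0,-0.0004,50],[0.0009,0.0078,-0.0426,0.0805,0,-0.0004,50],[0.0009,0.0044,-0.0431,0.0805,0,-0.0004,50],[0.0009,0.0009,-0.0433,0.0805,0,-0.0004,50],[0.0009,-0.0026,-0.0433,0.0805,0,-0.0004,50],[0.0009,-0.0061,-0.0429,0.0805,0,-0.0004,50],[0.0009,-0.0095,-0.0423,0.0805,0,-0.0004,50],[0.0009,-0.0129,-0.0414,0.0805,0,-0.0004,50],[0.0009,-0.0162,-0.0402,0.0805,0,-0.0004,50],[0.0009,-0.0193,-0.0388,0.0805,0,-0.0004,50],[0.0009,-0.0224,-0.0371,0.0805,0,-0.0004,50],[0.0009,-0.0253,-0.0352,0.0805,0,-0.0004,50],[0.0009,-0.0281,-0.033,0.0805,0,-0.0004,50],[0.001,-0.0306,-0.0307,0.0805,0,-0.0004,50],[0.001,-0.033,-0.0281,0.0805,0,-0.0004,50],[0.001,-0.0351,-0.0254,0.0805,0,-0.0004,50],[0.001,-0.0371,-0.0225,0.0805,0,-0.0004,50],[0.001,-0.0388,-0.0194,0.0805,0,-0.0004,50],
```

Emit:
servo_tool([
  [0.0009, 0.0112, -0.0419, 0.0805, 0, -0.0004, 50],
  [0.0009, 0.0078, -0.0426, 0.0805, 0, -0.0004, 50],
  [0.0009, 0.0044, -0.0431, 0.0805, 0, -0.0004, 50],
  [0.0009, 0.0009, -0.0433, 0.0805, 0, -0.0004, 50],
  [0.0009, -0.0026, -0.0433, 0.0805, 0, -0.0004, 50],
  [0.0009, -0.0061, -0.0429, 0.0805, 0, -0.0004, 50],
  [0.0009, -0.0095, -0.0423, 0.0805, 0, -0.0004, 50],
  [0.0009, -0.0129, -0.0414, 0.0805, 0, -0.0004, 50],
  [0.0009, -0.0162, -0.0402, 0.0805, 0, -0.0004, 50],
])

```text
clock: 11.6
position: [0.5981, 0.0688, 0.1554]
orientation: [1.528, 0.966, -1.535]
force: [0.5, 0.5, -2.3]
finger_gap: 0.0549
```

Emit:
servo_tool([
  [0.0009, -0.0193, -0.0388, 0.0805, 0, -0.0004, 50],
  [0.0009, -0.0224, -0.0371, 0.0805, 0, -0.0004, 50],
  [0.0009, -0.0253, -0.0352, 0.0805, 0, -0.0004, 50],
  [0.0009, -0.0281, -0.033, 0.0805, 0, -0.0004, 50],
  [0.001, -0.0306, -0.0307, 0.0805, 0, -0.0004, 50],
  [0.001, -0.033, -0.0281, 0.0805, 0, -0.0004, 50],
  [0.001, -0.0351, -0.0254, 0.0805, 0, -0.0004, 50],
  [0.001, -0.0371, -0.0225, 0.0805, 0, -0.0004, 50],
  [0.001, -0.0388, -0.0194, 0.0805, 0, -0.0004, 50],
  [0, 0, 0, 0, 0, 0, 50],
  [0, 0, 0, 0, 0, 0, 50],
])

```text
clock: 12.7
position: [0.5909, 0.4578, 0.1466]
orientation: [1.994, 0.413, -2.007]
force: [-1.0, -1.2, -3.3]
finger_gap: 0.0555
```

Run:
```python
from h import *
np.set_printoptions(precision=3,suppress=True)
print(pose()[:3,3],yawof(pose()),bot.read_state()["q"])
c=cap("wrist");save(c["img"],"w3.png",1.5)
for t,z in dict(pad1=0,jar1=.123,reader=0,read1=.03).items():
    for r in spot_point(t,"wrist")[:3]: print(t,round(r["score"],2),np.round(r["point"]),ray(c,r["point"],z))
```

```text
[0.591 0.458 0.147] -1.1668998779846456 [0.616 0.698 1.413 0.007 1.036 1.779]
pad1 0.8 [261. 165.] [0.599 0.462 0.   ]
pad1 0.72 [404. 209.] [0.613 0.325 0.   ]
jar1 0.85 [263. 235.] [0.593 0.458 0.123]
read1 0.71 [404. 251.] [0.585 0.322 0.03 ]
```

View pics/w3.png

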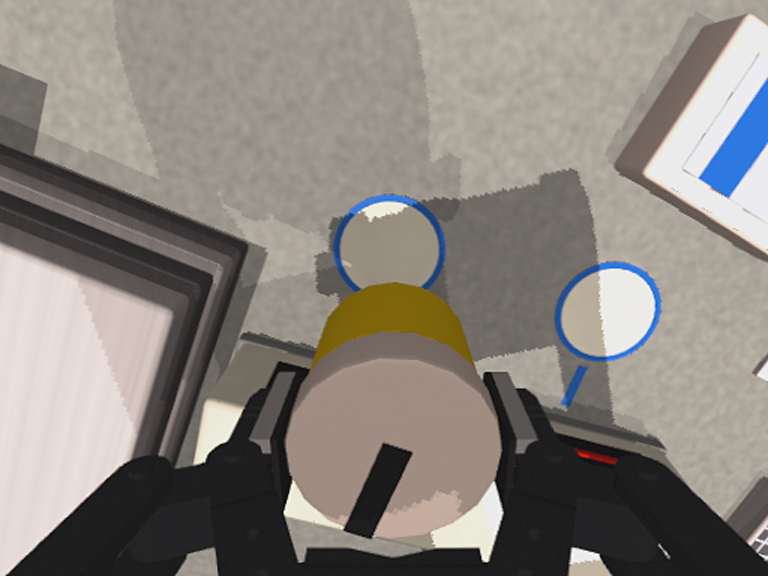

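Run:
```python
from h import *
np.set_printoptions(precision=3,suppress=True)
c=cap("wrist");z=.182
a=ray(c,(397/1.5,447/1.5),z);b=ray(c,(359/1.5,535/1.5),z);ce=ray(c,(393/1.5,448/1.5),z);print(a,b,ce,np.degrees(np.arctan2(*(b-a)[1::-1])))
print("stack",[ray(c,(268/1.5,245/1.5),q)[:2] for q in(0,.03,.06)],ray(c,(220/1.5,290/1.5),.0))
plan([.598,.461,.05],yawof(pose()),g=50)
```

```text
[0.597 0.456 0.182] [0.566 0.454 0.182] [0.596 0.457 0.182] -176.58321166224172
stack [array([0.573, 0.528]), array([0.583, 0.523]), array([0.593, 0.519])] [0.535 0.546 0.   ]
3 rows:
[0.0326,-0.0006,-0.0025,0,0.0015,0.0017,50],[0.0326,-0.0007,-0.0025,0,0.0015,0.0017,50],[0.0326,-0.0007,-0.0024,0,0.0015,0.0017,50],
```

Emit:
servo_tool([
  [0.035, -0.0005, -0.002, 0, 0.001, 0.001, 50],
  [0.035, -0.0005, -0.002, 0, 0.001, 0.001, 50],
  [0.03, -0.0005, -0.002, 0, 0.001, 0.001, 50],
  [0.013, 0, 0, 0, 0, 0, 50],
  [0, 0, 0, 0, 0, 0, 50],
  [0, 0, 0, 0, 0, 0, 50],
])

```text
clock: 13.6
position: [0.5971, 0.4613, 0.036]
orientation: [2.001, 0.409, -2.002]
force: [0.7, -0.6, -1.6]
finger_gap: 0.055
```

Run:
```python
from h import *
np.set_printoptions(precision=4,suppress=True)
s=bot.read_state();print(pose(),s["force"])
```

```text
[[-0.0011  0.3907 -0.9205  0.5971]
 [ 0.002  -0.9205 -0.3907  0.4613]
 [-1.     -0.0023  0.0002  0.036 ]
 [ 0.      0.      0.      1.    ]] [ 0.7255 -0.6005 -1.6492]
```

Emit:
servo_tool([
  [0.005, 0, 0.001, 0, 0, 0, 50],
  [0.004, 0, 0, 0, 0, 0, 50],
  [0, 0, 0, 0, 0, 0, 50],
  [0, 0, 0, 0, 0, 0, 60],
  [0, 0, 0, 0, 0, 0, 75],
  [0, 0, 0, 0, 0, 0, 78],
  [-0.02, 0, 0, 0, 0, 0, 78],
  [-0.04, 0, 0, 0, 0, 0, 78],
  [-0.05, 0, 0, 0, 0, 0, 100],
  [-0.05, 0, 0, 0, 0, 0, 100],
  [0, 0, 0, 0, 0, 0, 100],
  [0, 0, 0, 0, 0, 0, 100],
])

```text
clock: 14.8
position: [0.5964, 0.4608, 0.1875]
orientation: [2.002, 0.41, -2.001]
force: [-0.7, 0.2, -1.7]
finger_gap: 0.0854
```

Run:
```python
from h import *
np.set_printoptions(precision=3,suppress=True)
print(pose()[:3,3],yawof(pose()))
c=cap("wrist");save(c["img"],"w4.png",1.5)
for t,z in dict(pad1=0,jar1=0,code1=.03).items():
    for r in spot_point(t,"wrist")[:3]: print(t,round(r["score"],2),np.round(r["point"]),ray(c,r["point"],z))
T=plan([.583,-.167,.19],.1,g=100)
```

```text
[0.596 0.461 0.187] -1.1690848043567934
pad1 0.83 [387. 198.] [0.615 0.328 0.   ]
pad1 0.69 [253. 199.] [0.559 0.455 0.   ]
jar1 0.68 [387. 239.] [0.575 0.304 0.   ]
jar1 0.65 [265. 168.] [0.595 0.457 0.   ]
code1 0.72 [251. 198.] [0.57 0.46 0.03]
14 rows:
[-0.0004,0.0409,0.0183,-0.0907,0.0002,0.0003,100],[-0.0004,0.0391,0.0219,-0.0907,0.0002,0.0003,100],[-0.0004,0.0369,0.0254,-0.0907,0.0002,0.0003,100],[-0.0004,0.0345,0.0286,-0.0907,0.0002,0.0003,100],[-0.0004,0.0317,0.0316,-0.0907,0.0002,0.0003,100],[-0.0004,0.0287,0.0344,-0.0907,0.0002,0.0003,100],[-0.0004,0.0255,0.0368,-0.0907,0.0002,0.0003,100],[-0.0004,0.0221,0.039,-0.0907,0.0002,0.0003,100],[-0.0004,0.0185,0.0408,-0.0907,0.0002,0.0003,100],[-0.0004,0.0147,0.0423,-0.0907,0.0002,0.0003,100],[-0.0004,0.0108,0.0435,-0.0907,0.0002,0.0003,100],[-0.0004,0.0068,0.0443,-0.0907,0.0002,0.0003,100],[-0.0004,0.0028,0.0447,-0.0907,0.0002,0.0003,100],[-0.0004,-0.0013,0.0448,-0.0907,0.0002,0.0003,100],
```

View pics/w4.png

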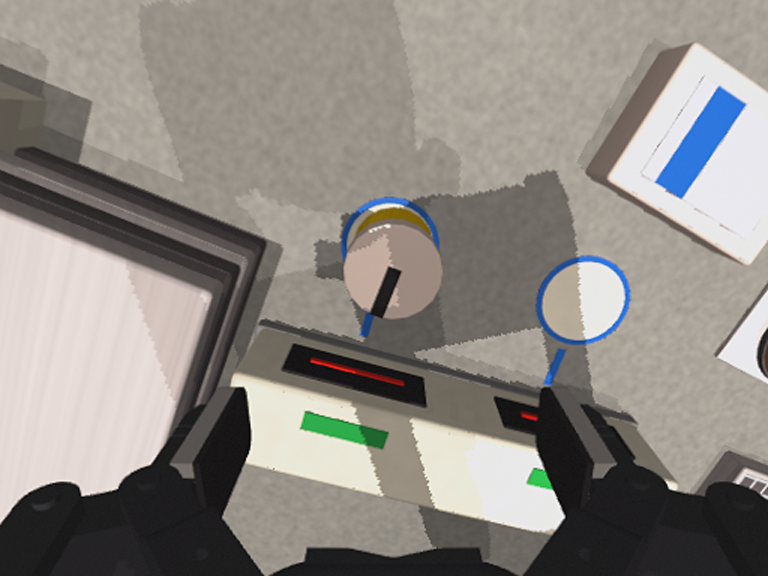

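The yellow jar stands on the far pad, about 4 mm off centre, with its label towards the reader. Next is the red jar, with the jaw axis along y.

Run:
```python
from h import *
np.set_printoptions(precision=3,suppress=True)
c=cap("wrist");a=ray(c,(262,180.7),.062);b=ray(c,(252,211),.062);i=ray(c,(263,179),.062);print(a,np.degrees(np.arctan2(*(b-i)[1::-1])))
T=plan([.583,-.18,.22],-1.4,g=100)
```

```text
[0.598 0.461 0.062] -175.10880062332885
15 rows:
[-0.0024,0.039,0.0174,0.0154,0.0003,0.0001,100],[-0.0024,0.0392,0.0168,0.0154,0.0003,0.0001,100],[-0.0024,0.0395,0.0162,0.0154,0.0003,0.0001,100],[-0.0024,0.0397,0.0156,0.0154,0.0003,0.0001,100],[-0.0024,0.04,0.015,0.0154,0.0003,0.0001,100],[-0.0024,0.0402,0.0144,0.0154,0.0003,0.0001,100],[-0.0024,0.0404,0.0138,0.0154,0.0003,0.0001,100],[-0.0024,0.0406,0.0131,0.0154,0.0003,0.0001,100],[-0.0024,0.0408,0.0125,0.0154,0.0003,0.0001,100],[-0.0024,0.041,0.0119,0.0154,0.0003,0.0001,100],[-0.0024,0.0412,0.0113,0.0154,0.0003,0.0001,100],[-0.0024,0.0413,0.0106,0.0154,0.0003,0.0001,100],[-0.0024,0.0415,0.01,0.0154,0.0003,0.0001,100],[-0.0024,0.0416,0.0093,0.0154,0.0003,0.0001,100],[-0.0024,0.0418,0.0087,0.0154,0.0003,0.0001,100],
```

Yellow's lid measures (.598,.461), which matches the pad, with its label at −175° against −173.5°. Moving to red.

Emit:
servo_tool([
  [-0.0024, 0.039, 0.0174, 0.0154, 0, 0, 100],
  [-0.0024, 0.0392, 0.0168, 0.0154, 0, 0, 100],
  [-0.0024, 0.0395, 0.0162, 0.0154, 0, 0, 100],
  [-0.0024, 0.0397, 0.0156, 0.0154, 0, 0, 100],
  [-0.0024, 0.04, 0.015, 0.0154, 0, 0, 100],
  [-0.0024, 0.0402, 0.0144, 0.0154, 0, 0, 100],
  [-0.0024, 0.0404, 0.0138, 0.0154, 0, 0, 100],
  [-0.0024, 0.0406, 0.0131, 0.0154, 0, 0, 100],
])

```text
clock: 15.85
position: [0.5888, 0.1174, 0.2038]
orientation: [2.07, 0.292, -2.077]
force: [0.8, 0.3, 0.6]
finger_gap: 0.0857
```

Emit:
servo_tool([
  [-0.0024, 0.0408, 0.0125, 0.0154, 0, 0, 100],
  [-0.0024, 0.041, 0.0119, 0.0154, 0, 0, 100],
  [-0.0024, 0.0412, 0.0113, 0.0154, 0, 0, 100],
  [-0.0024, 0.0413, 0.0106, 0.0154, 0, 0, 100],
  [-0.0024, 0.0415, 0.01, 0.0154, 0, 0, 100],
  [-0.0024, 0.0416, 0.0093, 0.0154, 0, 0, 100],
  [-0.0024, 0.0418, 0.0087, 0.0154, 0, 0, 100],
  [0, 0, 0, 0, 0, 0, 100],
  [0, 0, 0, 0, 0, 0, 100],
])

```text
clock: 16.75
position: [0.5832, -0.1804, 0.22]
orientation: [2.131, 0.183, -2.138]
force: [-0.3, 0.5, 0.1]
finger_gap: 0.085
```

Run:
```python
from h import *
np.set_printoptions(precision=3,suppress=True)
print(pose()[:3,3],yawof(pose()))
c=cap("wrist");save(c["img"],"w5.png",1.5)
for t,z in dict(jar2=0,code2=.03,medallion1=.003,stake1=.045).items():
    for r in spot_point(t,"wrist")[:4]: print(t,round(r["score"],2),np.round(r["point"]),ray(c,r["point"],z))
```

```text
[ 0.583 -0.18   0.22 ] -1.4021711780480106
jar2 0.9 [264.  56.] [ 0.686 -0.166  0.   ]
jar2 0.84 [461. 190.] [ 0.584 -0.411  0.   ]
jar2 0.67 [487. 104.] [ 0.681 -0.406  0.   ]
code2 0.97 [257. 188.] [ 0.557 -0.18   0.03 ]
code2 0.96 [470. 221.] [ 0.559 -0.414  0.03 ]
code2 0.96 [289.  33.] [ 0.707 -0.184  0.03 ]
medallion1 0.85 [195. 257.] [ 0.449 -0.122  0.003]
medallion1 0.74 [116. 236.] [ 0.462 -0.026  0.003]
stake1 0.98 [17. 65.] [0.641 0.054 0.045]
stake1 0.85 [127.  93.] [ 0.632 -0.048  0.045]
```

View pics/w5.png

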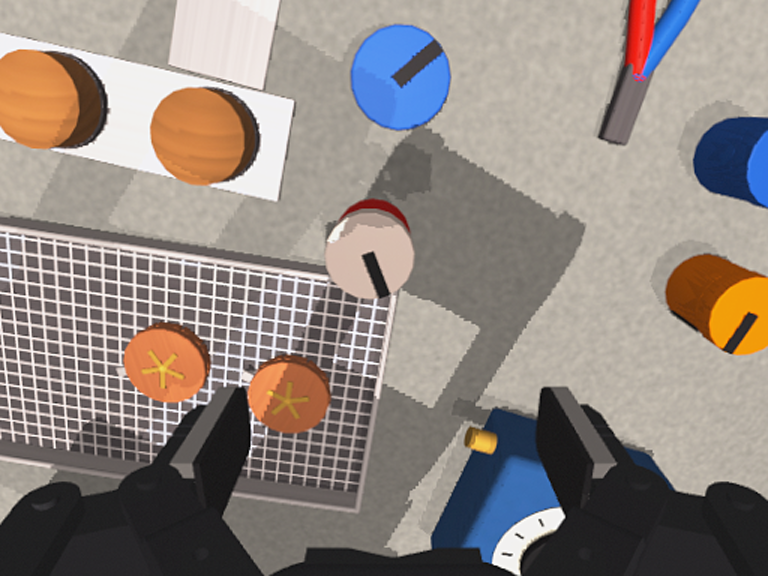

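Run:
```python
from h import *
np.set_printoptions(precision=3,suppress=True)
c=cap("wrist");z=.062
a=ray(c,(246.7,168.7),z);b=ray(c,(255.3,198),z);i=ray(c,(246,170),z);print(a,np.degrees(np.arctan2(*(b-i)[1::-1])))
print("rim",ray(c,(215,179),.022),ray(c,(100,158),.022),ray(c,(17,148),.022))
T=plan([*a[:2],.024],-1.45)
```

```text
[ 0.585 -0.165  0.062] -153.02298720519056
rim [ 0.557 -0.134  0.022] [ 0.559 -0.012  0.022] [0.555 0.076 0.022]
5 rows:
[0.0394,-0.0026,-0.0007,0.0103,0.0004,0.0004,100],[0.0394,-0.0027,-0.0007,0.0103,0.0004,0.0004,100],[0.0394,-0.0027,-0.0006,0.0103,0.0004,0.0004,100],[0.0394,-0.0027,-0.0006,0.0103,0.0004,0.0004,100],[0.0394,-0.0027,-0.0006,0.0103,0.0004,0.0004,100],
```

Emit:
servo_tool([
  [0.039, -0.007, -0.0015, 0.0103, 0.0004, 0.0004, 100],
  [0.039, -0.0065, -0.0015, 0.0103, 0.0004, 0.0004, 100],
  [0.04, 0, 0, 0.0103, 0.0004, 0.0004, 100],
  [0.04, 0, 0, 0.0103, 0.0004, 0.0004, 100],
  [0.038, 0, 0, 0.0103, 0.0004, 0.0004, 100],
  [0, 0, 0, 0, 0, 0, 100],
  [0, 0, 0, 0, 0, 0, 50],
  [0, 0, 0, 0, 0, 0, 50],
  [0, 0, 0, 0, 0, 0, 50],
  [0, 0, 0, 0, 0, 0, 50],
  [0, 0, 0, 0, 0, 0, 50],
])

```text
clock: 18.15
position: [0.5857, -0.166, 0.0274]
orientation: [2.163, 0.127, -2.155]
force: [-0.6, 1.7, 10.0]
finger_gap: 0.0551
```

Emit:
servo_tool([
  [-0.02, 0, 0, 0, 0, 0, 50],
  [-0.04, 0, 0, 0, 0, 0, 50],
  [-0.04, 0, 0, 0, 0, 0, 50],
  [-0.03, 0, 0, 0, 0, 0, 50],
  [0, 0, 0, 0, 0, 0, 50],
])

```text
clock: 18.65
position: [0.587, -0.1665, 0.161]
orientation: [2.167, 0.125, -2.149]
force: [0.3, -1.1, -2.3]
finger_gap: 0.0553
```

Run:
```python
from h import *
np.set_printoptions(precision=3,suppress=True)
y=yawof(pose());print(pose()[:3,3],y)
T=plan([.613,.323,.15],y-np.radians(21),g=50)
```

```text
[ 0.587 -0.167  0.161] -1.451462670732867
11 rows:
[0.0009,-0.0439,-0.0076,0.0333,-0.0008,-0.0002,50],[0.0009,-0.0441,-0.0062,0.0333,-0.0008,-0.0002,50],[0.0009,-0.0443,-0.0047,0.0333,-0.0008,-0.0002,50],[0.0009,-0.0445,-0.0032,0.0333,-0.0008,-0.0002,50],[0.0009,-0.0445,-0.0017,0.0333,-0.0008,-0.0002,50],[0.0009,-0.0446,-0.0002,0.0333,-0.0008,-0.0002,50],[0.0009,-0.0446,0.0012,0.0333,-0.0008,-0.0002,50],[0.0009,-0.0445,0.0027,0.0333,-0.0008,-0.0002,50],[0.0009,-0.0444,0.0042,0.0333,-0.0008,-0.0002,50],[0.001,-0.0442,0.0057,0.0333,-0.0008,-0.0002,50],[0.001,-0.044,0.0071,0.0333,-0.0008,-0.0002,50],
```

Emit:
servo_tool([
  [0.0009, -0.0439, -0.0076, 0.0333, -0.0008, 0, 50],
  [0.0009, -0.0441, -0.0062, 0.0333, -0.0008, 0, 50],
  [0.0009, -0.0443, -0.0047, 0.0333, -0.0008, 0, 50],
  [0.0009, -0.0445, -0.0032, 0.0333, -0.0008, 0, 50],
  [0.0009, -0.0445, -0.0017, 0.0333, -0.0008, 0, 50],
  [0.0009, -0.0446, -0.0002, 0.0333, -0.0008, 0, 50],
  [0.0009, -0.0446, 0.0012, 0.0333, -0.0008, 0, 50],
  [0.0009, -0.0445, 0.0027, 0.0333, -0.0008, 0, 50],
  [0.0009, -0.0444, 0.0042, 0.0333, -0.0008, 0, 50],
  [0.001, -0.0442, 0.0057, 0.0333, -0.0008, 0, 50],
  [0.001, -0.044, 0.0071, 0.0333, -0.0008, 0, 50],
  [0, 0, 0, 0, 0, 0, 50],
])

```text
clock: 19.85
position: [0.6099, 0.3295, 0.1448]
orientation: [-2.083, 0.256, 2.098]
force: [0.1, 0.1, -2.6]
finger_gap: 0.0551
```

Emit:
servo_tool([
  [0, 0, 0, 0, 0, 0, 50],
  [0, 0, 0, 0, 0, 0, 50],
])

```text
clock: 20.05
position: [0.6098, 0.3233, 0.1446]
orientation: [-2.081, 0.261, 2.1]
force: [-0.3, -0.1, -2.2]
finger_gap: 0.0552
```

Run:
```python
from h import *
np.set_printoptions(precision=3,suppress=True)
print(pose()[:3,3],yawof(pose()))
c=cap("wrist")
for t,z in dict(pad1=0,jar1=0,code1=.03).items():
    for r in spot_point(t,"wrist")[:3]: print(t,round(r["score"],2),np.round(r["point"]),ray(c,r["point"],z),ray(c,r["point"],.147))
T=plan([.614,.323,.036],yawof(pose()),g=50)
```

```text
[0.61  0.323 0.145] -1.8177944916765219
pad1 0.95 [259. 175.] [0.611 0.324 0.   ] [0.652 0.313 0.147]
jar1 0.77 [261. 243.] [0.546 0.339 0.   ] [0.621 0.32  0.147]
code1 0.67 [119. 268.] [0.567 0.462 0.03 ] [0.624 0.389 0.147]
3 rows:
[0.0363,-0.0004,-0.0015,0,0.0027,-0.0006,50],[0.0363,-0.0003,-0.0014,0,0.0027,-0.0006,50],[0.0363,-0.0003,-0.0013,0,0.0027,-0.0006,50],
```

Emit:
servo_tool([
  [0.0363, -0.0004, -0.0012, 0, 0.0027, 0, 50],
  [0.0363, -0.0003, -0.0011, 0, 0.0027, 0, 50],
  [0.0343, -0.0003, -0.001, 0, 0.0027, 0, 50],
  [0.006, 0, 0, 0, 0, 0, 50],
  [0.005, 0, 0, 0, 0, 0, 50],
  [0, 0, 0, 0, 0, 0, 50],
])

```text
clock: 20.85
position: [0.6132, 0.3238, 0.0284]
orientation: [-2.09, 0.262, 2.091]
force: [0.4, 0.8, -1.9]
finger_gap: 0.0549
```

Run:
```python
from h import *
np.set_printoptions(precision=4,suppress=True)
s=bot.read_state();print(pose()[:3,3],s["force"])
```

```text
[0.6132 0.3238 0.0284] [ 0.3913  0.771  -1.8946]
```

Emit:
servo_tool([
  [0.002, 0, 0, 0, 0, 0, 50],
  [0, 0, 0, 0, 0, 0, 50],
  [0, 0, 0, 0, 0, 0, 65],
  [0, 0, 0, 0, 0, 0, 85],
  [0, 0, 0, 0, 0, 0, 85],
  [-0.02, 0, 0, 0, 0, 0, 85],
  [-0.05, 0, 0, 0, 0, 0, 100],
  [-0.05, 0, 0, 0, 0, 0, 100],
  [-0.05, 0, 0, 0, 0, 0, 100],
  [0, 0, 0, 0, 0, 0, 100],
  [0, 0, 0, 0, 0, 0, 100],
])

```text
clock: 21.95
position: [0.6139, 0.3248, 0.1968]
orientation: [-2.093, 0.259, 2.087]
force: [-0.5, -1.2, -1.0]
finger_gap: 0.0856
```

Run:
```python
from h import *
np.set_printoptions(precision=3,suppress=True)
print(pose()[:3,3],yawof(pose()))
c=cap("wrist");save(c["img"],"w6.png",1.5)
for t,z in dict(pad1=0,jar1=0,code1=.03).items():
    for r in spot_point(t,"wrist")[:3]: print(t,round(r["score"],2),np.round(r["point"]),ray(c,r["point"],z))
```

```text
[0.614 0.325 0.197] -1.8179654587124623
jar1 0.96 [261. 168.] [0.609 0.326 0.   ]
jar1 0.77 [144. 210.] [0.595 0.46  0.   ]
jar1 0.37 [243.  44.] [0.728 0.313 0.   ]
code1 0.57 [144. 241.] [0.572 0.458 0.03 ]
code1 0.56 [272. 199.] [0.584 0.322 0.03 ]
```

View pics/w6.png

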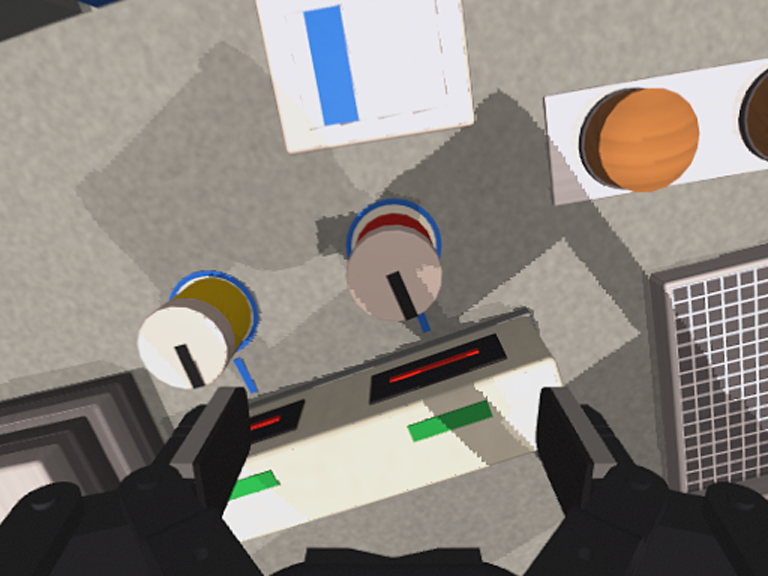

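Both jars stand on their pads in line with the blue guide lines: red's lid is at about (263,183) and yellow's at (121,232). Next, the medallions.

Run:
```python
from h import *
plan([.48,-.06,.25],0.,g=100)
```

```text
13 rows:
[-0.0043,0.0311,0.0027,-0.1398,0.0003,0,100],[-0.0043,0.0305,0.007,-0.1398,0.0003,0,100],[-0.0043,0.0292,0.0111,-0.1398,0.0003,0,100],[-0.0043,0.0274,0.0151,-0.1398,0.0003,0,100],[-0.0043,0.025,0.0188,-0.1398,0.0003,0,100],[-0.0043,0.0221,0.0221,-0.1398,0.0003,0,100],[-0.0043,0.0188,0.0249,-0.1398,0.0003,0,100],[-0.0043,0.0152,0.0273,-0.1398,0.0003,0,100],[-0.0043,0.0112,0.0292,-0.1398,0.0003,0,100],[-0.0043,0.007,0.0304,-0.1398,0.0003,0,100],[-0.0043,0.0027,0.0311,-0.1398,0.0003,0,100],[-0.0043,-0.0016,0.0312,-0.1398,0.0003,0,100],[-0.0044,-0.006,0.0307,-0.1398,0.0003,0,100],
```

Emit:
servo_tool([
  [-0.0043, 0.0311, 0.0027, -0.1398, 0.0003, 0, 100],
  [-0.0043, 0.0305, 0.007, -0.1398, 0.0003, 0, 100],
  [-0.0043, 0.0292, 0.0111, -0.1398, 0.0003, 0, 100],
  [-0.0043, 0.0274, 0.0151, -0.1398, 0.0003, 0, 100],
  [-0.0043, 0.025, 0.0188, -0.1398, 0.0003, 0, 100],
  [-0.0043, 0.0221, 0.0221, -0.1398, 0.0003, 0, 100],
  [-0.0043, 0.0188, 0.0249, -0.1398, 0.0003, 0, 100],
])

```text
clock: 22.85
position: [0.5405, 0.1165, 0.2242]
orientation: [1.79, 0.691, -1.792]
force: [-1.0, -0.1, -0.2]
finger_gap: 0.0855
```

Emit:
servo_tool([
  [-0.0043, 0.0152, 0.0273, -0.1398, 0.0003, 0, 100],
  [-0.0043, 0.0112, 0.0292, -0.1398, 0.0003, 0, 100],
  [-0.0043, 0.007, 0.0304, -0.1398, 0.0003, 0, 100],
  [-0.0043, 0.0027, 0.0311, -0.1398, 0.0003, 0, 100],
  [-0.0043, -0.0016, 0.0312, -0.1398, 0.0003, 0, 100],
  [-0.0044, -0.006, 0.0307, -0.1398, 0.0003, 0, 100],
  [0, 0, 0, 0, 0, 0, 100],
  [0, 0, 0, 0, 0, 0, 100],
])

```text
clock: 23.65
position: [0.48, -0.0599, 0.2504]
orientation: [1.213, 1.207, -1.211]
force: [-0.2, 0.6, -0.1]
finger_gap: 0.085
```

Run:
```python
from h import *
np.set_printoptions(precision=3,suppress=True)
print(pose()[:3,3],yawof(pose()))
c=cap("wrist");save(c["img"],"w7.png",1.5)
for t,z in dict(medallion1=.003,stake1=.045,mesh_tray=0).items():
    for r in spot_point(t,"wrist")[:4]: print(t,round(r["score"],2),np.round(r["point"]),ray(c,r["point"],z))
for r in silhouettes("medallion1","wrist")[:3]:
    e=cv2.fitEllipse(np.argwhere(r["pixels"])[:,::-1].astype(np.float32)) ; print(round(r["score"],2),np.argwhere(r["pixels"]).mean(0)[::-1],ray(c,np.argwhere(r["pixels"]).mean(0)[::-1],.012))
```

```text
[ 0.48 -0.06  0.25] -0.004058282278509424
medallion1 0.98 [241. 117.] [ 0.457 -0.019  0.003]
medallion1 0.75 [233. 201.] [ 0.444 -0.12   0.003]
stake1 0.78 [408. 149.] [ 0.633 -0.047  0.045]
stake1 0.74 [427.  43.] [0.639 0.056 0.045]
0.87 [232.697 202.48 ] [ 0.445 -0.119  0.012]
0.78 [239.432 120.225] [ 0.455 -0.022  0.012]
```

View pics/w7.png

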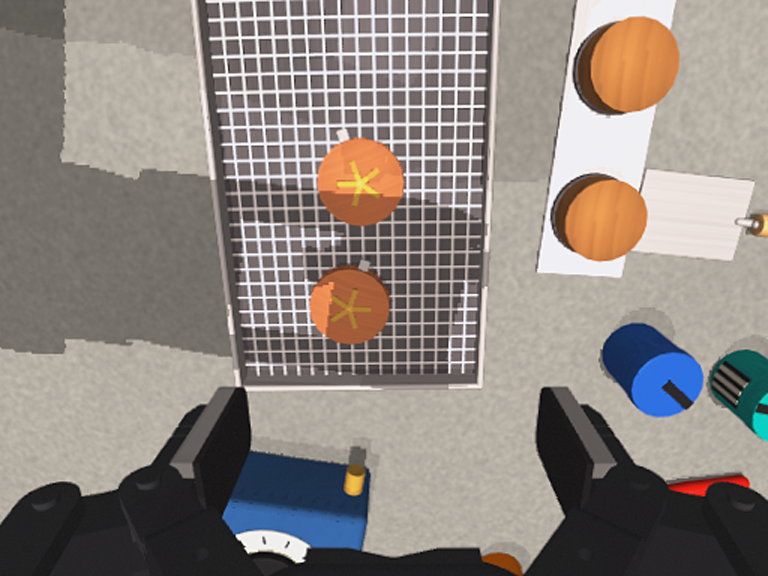

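Run:
```python
from h import *
np.set_printoptions(precision=3,suppress=True)
c=cap("wrist")
print(ray(c,(240.7,120.7),.017),ray(c,(232.7,203.5),.017))
T=plan([.456,-.022,.06],-.0);plan([.456,-.022,.006],0.,T)
```

```text
[ 0.457 -0.02   0.017] [ 0.446 -0.117  0.017]
5 rows:
[0.0381,-0.0049,-0.0073,0,-0.0001,-0.0003,100],[0.0381,-0.0049,-0.0073,0,-0.0001,-0.0003,100],[0.0381,-0.0049,-0.0073,0,-0.0001,-0.0003,100],[0.0381,-0.0049,-0.0073,0,-0.0001,-0.0003,100],[0.0381,-0.0049,-0.0073,0,-0.0001,-0.0003,100],
2 rows:
[0.027,0,0,0,0,0,100],[0.027,0,0,0,0,0,100],
```

Emit:
servo_tool([
  [0.0381, -0.0049, -0.0075, 0, 0, 0, 100],
  [0.0381, -0.0049, -0.0075, 0, 0, 0, 100],
  [0.0381, -0.0049, -0.0075, 0, 0, 0, 100],
  [0.0381, -0.0049, -0.0075, 0, 0, 0, 100],
  [0.0381, -0.0045, -0.0075, 0, 0, 0, 100],
  [0.025, 0, 0, 0, 0, 0, 100],
  [0.02, 0, 0, 0, 0, 0, 100],
  [0.01, 0, 0, 0, 0, 0, 100],
  [0, 0, 0, 0, 0, 0, 100],
])

```text
clock: 24.85
position: [0.4562, -0.0216, 0.0046]
orientation: [1.21, 1.209, -1.209]
force: [-0.1, 0.0, 0.4]
finger_gap: 0.0855
```

Emit:
servo_tool([
  [0.006, 0, 0, 0, 0, 0, 100],
  [0, 0, 0, 0, 0, 0, 100],
  [0, 0, 0, 0, 0, 0, 60],
  [0, 0, 0, 0, 0, 0, 60],
  [0, 0, 0, 0, 0, 0, 60],
  [0, 0, 0, 0, 0, 0, 60],
], newtons=30)

```text
clock: 25.45
position: [0.4572, -0.022, 0.0004]
orientation: [1.211, 1.207, -1.207]
force: [-2.5, 0.5, 12.8]
finger_gap: 0.0628
```

Emit:
servo_tool([
  [-0.01, 0, 0, 0, 0, 0, 60],
  [-0.03, 0, 0, 0, 0, 0, 60],
  [-0.04, 0, 0, 0, 0, 0, 60],
  [-0.04, 0, 0, 0, 0, 0, 60],
  [0, 0, 0, 0, 0, 0, 60],
  [0, 0, 0, 0, 0, 0, 60],
])

```text
clock: 26.05
position: [0.4572, -0.022, 0.1209]
orientation: [1.212, 1.205, -1.206]
force: [0.3, 0.5, -1.9]
finger_gap: 0.0623
```

Run:
```python
from h import *
np.set_printoptions(precision=3,suppress=True)
print(pose()[:3,3],bot.read_state()["finger_gap"])
c=cap("wrist")
for r in silhouettes("medallion1","wrist")[:3]: 
    p=np.argwhere(r["pixels"]).mean(0)[::-1];print(round(r["score"],2),p,r["pixels"].sum(),ray(c,p,.13))
plan([.645,.157,.13],-.1,g=60)
```

```text
[ 0.457 -0.022  0.121] 0.06231769753612156
0.86 [261.258 268.466] 15872 [ 0.457 -0.021  0.13 ]
6 rows:
[-0.0018,0.0315,-0.0298,0.0166,-0.0001,-0.0002,60],[-0.0018,0.031,-0.0303,0.0166,-0.0001,-0.0002,60],[-0.0018,0.0305,-0.0309,0.0166,-0.0001,-0.0002,60],[-0.0018,0.03,-0.0314,0.0166,-0.0001,-0.0002,60],[-0.0018,0.0294,-0.0319,0.0166,-0.0001,-0.0002,60],[-0.0018,0.0289,-0.0323,0.0166,-0.0001,-0.0002,60],
```

Emit:
servo_tool([
  [-0.0018, 0.0315, -0.0298, 0.0166, 0, 0, 60],
  [-0.0018, 0.031, -0.0303, 0.0166, 0, 0, 60],
  [-0.0018, 0.0305, -0.0309, 0.0166, 0, 0, 60],
  [-0.0018, 0.03, -0.0314, 0.0166, 0, 0, 60],
  [-0.0018, 0.0294, -0.0319, 0.0166, 0, 0, 60],
  [-0.0018, 0.0289, -0.0323, 0.0166, 0, 0, 60],
  [0, 0, 0, 0, 0, 0, 60],
  [0, 0, 0, 0, 0, 0, 60],
  [0, 0, 0, 0, 0, 0, 60],
])

```text
clock: 27.05
position: [0.644, 0.1563, 0.1292]
orientation: [1.282, 1.161, -1.284]
force: [-0.3, -0.5, -0.3]
finger_gap: 0.0625
```

Run:
```python
from h import *
np.set_printoptions(precision=3,suppress=True)
print(pose()[:3,3],yawof(pose()))
c=cap("wrist");save(c["img"],"w8.png",1.5)
for t in("stake1",):
    for r in spot_point(t,"wrist")[:4]: print(t,round(r["score"],2),np.round(r["point"]),ray(c,r["point"],.045))
for t in ("medallion1","stake1"):
  for r in silhouettes(t,"wrist")[:3]: 
    p=np.argwhere(r["pixels"]).mean(0)[::-1];print(t,round(r["score"],2),p,r["pixels"].sum(),ray(c,p,.13))
```

```text
[0.644 0.156 0.129] -0.10008766762995591
stake1 0.94 [265. 194.] [0.646 0.16  0.045]
medallion1 0.62 [261.249 268.182] 15939 [0.643 0.153 0.13 ]
stake1 0.77 [267.049 202.704] 9958 [0.649 0.186 0.13 ]
stake1 0.67 [365.488  21.866] 6205 [0.693 0.255 0.13 ]
stake1 0.27 [333.94  356.828] 1096 [0.676 0.095 0.13 ]
```

View pics/w8.png

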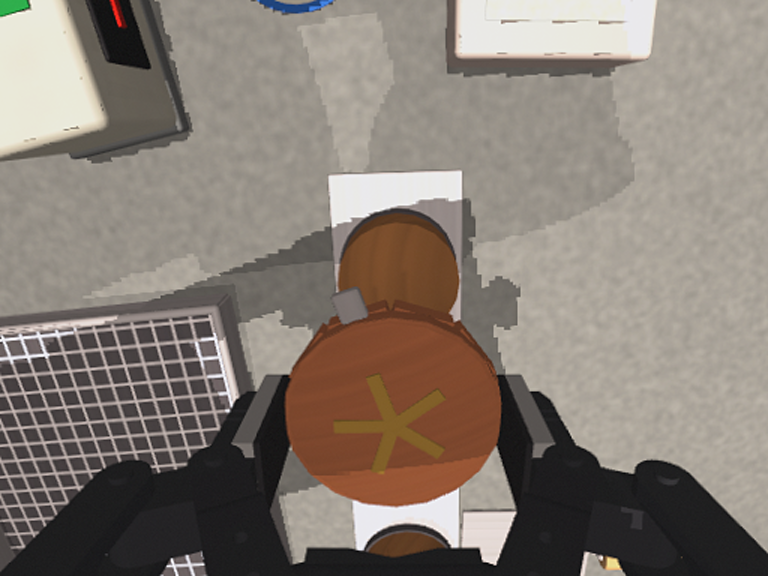

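Run:
```python
from h import *
np.set_printoptions(precision=4,suppress=True)
c=cap("wrist")
print("limb",ray(c,(265.7,140.7),.036)-[0,.03,0],"rail end mid",ray(c,((330+461)/3,173/1.5),.005)-[0,.05,0])
print("rail edges",ray(c,(330/1.5,173/1.5),.005),ray(c,(461/1.5,172/1.5),.005))
print("tray medallion crown", ray(c,(393/1.5,412/1.5),.143))
```

```text
limb [0.6517 0.1662 0.036 ] rail end mid [0.6519 0.1606 0.005 ]
rail edges [0.6182 0.2141 0.005 ] [0.6857 0.2078 0.005 ]
tray medallion crown [0.6448 0.1564 0.143 ]
```

Emit:
servo_tool([
  [0.03, 0.0015, -0.0025, 0, 0, 0, 60],
  [0.03, 0.001, -0.0023, 0, 0, 0, 60],
  [0.02, 0, 0, 0, 0, 0, 60],
  [0.008, 0, 0, 0, 0, 0, 60],
  [0, 0, 0, 0, 0, 0, 60],
  [0, 0, 0, 0, 0, 0, 60],
])

```text
clock: 27.9
position: [0.6493, 0.1615, 0.0437]
orientation: [1.285, 1.158, -1.28]
force: [-0.4, -0.0, -0.8]
finger_gap: 0.0623
```

Emit:
servo_tool([
  [0.001, 0, 0, 0, 0, 0, 60],
  [0.001, 0, 0, 0, 0, 0, 60],
  [0, 0, 0, 0, 0, 0, 60],
])

```text
clock: 28.2
position: [0.649, 0.1615, 0.0413]
orientation: [1.284, 1.159, -1.28]
force: [0.2, 0.1, -0.6]
finger_gap: 0.0625
```

Emit:
servo_tool([
  [0.001, 0, 0, 0, 0, 0, 60],
  [0.001, 0, 0, 0, 0, 0, 60],
  [0, 0, 0, 0, 0, 0, 60],
])

```text
clock: 28.5
position: [0.6486, 0.1615, 0.0385]
orientation: [1.284, 1.159, -1.281]
force: [0.1, -0.2, -0.8]
finger_gap: 0.0625
```

Emit:
servo_tool([
  [0.001, -0.001, 0, 0, 0, 0, 60],
  [0.001, 0, 0, 0, 0, 0, 60],
  [0, 0, 0, 0, 0, 0, 60],
])

```text
clock: 28.8
position: [0.6476, 0.1616, 0.0366]
orientation: [1.284, 1.159, -1.281]
force: [-1.0, 0.9, 1.7]
finger_gap: 0.0627
```

Emit:
servo_tool([
  [0.001, 0, 0, 0, 0, 0, 60],
  [0.0005, 0, 0, 0, 0, 0, 60],
  [0, 0, 0, 0, 0, 0, 60],
])

```text
clock: 29.1
position: [0.6477, 0.1616, 0.0362]
orientation: [1.284, 1.159, -1.281]
force: [-5.3, -2.1, 15.7]
finger_gap: 0.0625
```

Emit:
servo_tool([
  [-0.0005, -0.0005, 0, 0, 0, 0, 60],
  [0, 0, 0, 0, 0, 0, 76],
  [0, 0, 0, 0, 0, 0, 90],
  [0, 0, 0, 0, 0, 0, 100],
  [0, 0, 0, 0, 0, 0, 100],
  [-0.03, 0, 0, 0, 0, 0, 100],
  [-0.05, 0, 0, 0, 0, 0, 100],
  [-0.05, 0, 0, 0, 0, 0, 100],
  [0, 0, 0, 0, 0, 0, 100],
  [0, 0, 0, 0, 0, 0, 100],
])

```text
clock: 30.1
position: [0.6477, 0.1618, 0.1673]
orientation: [1.286, 1.158, -1.279]
force: [-0.8, 0.5, -1.1]
finger_gap: 0.0854
```

Run:
```python
from h import *
np.set_printoptions(precision=3,suppress=True)
print(pose()[:3,3],yawof(pose()))
c=cap("wrist");save(c["img"],"w9.png",1.5)
for t,z in(("stake1",.045),("medallion1",.039)):
    for r in spot_point(t,"wrist")[:4]: print(t,round(r["score"],2),np.round(r["point"]),ray(c,r["point"],z))
plan([.446,-.118,.1],0.,g=100)
```

```text
[0.648 0.162 0.167] -0.10010952277982053
stake1 0.97 [266. 294.] [0.641 0.057 0.045]
stake1 0.78 [266. 380.] [ 0.631 -0.048  0.045]
medallion1 0.64 [260. 182.] [0.646 0.162 0.039]
8 rows:
[0.0081,-0.0214,0.0373,-0.0125,0,0,100],[0.0081,-0.0219,0.037,-0.0125,0,0,100],[0.0081,-0.0223,0.0367,-0.0125,0,0,100],[0.0081,-0.0228,0.0364,-0.0125,0,0,100],[0.0081,-0.0232,0.0361,-0.0125,0,0,100],[0.0081,-0.0237,0.0358,-0.0125,0,0,100],[0.008,-0.0241,0.0355,-0.0125,0,0,100],[0.008,-0.0246,0.0352,-0.0125,0,0,100],
```

View pics/w9.png

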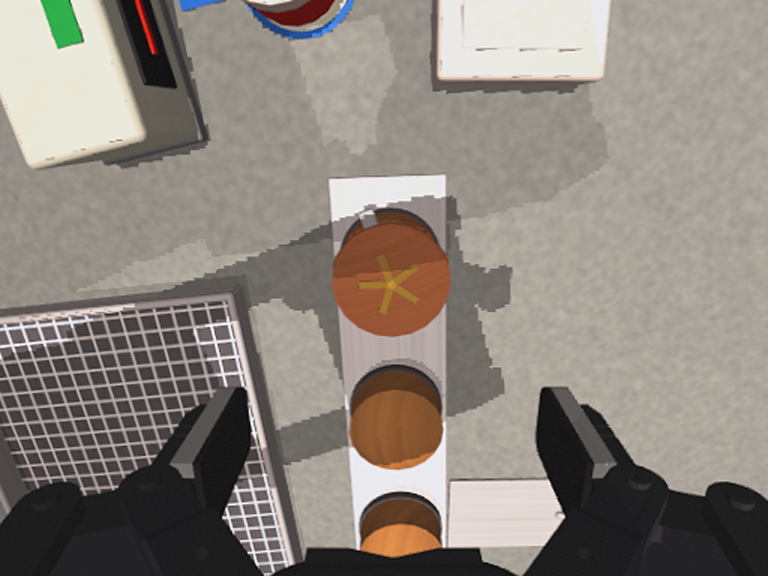

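Medallion A is seated on the far stake, centre near (260,190), and looks level and within about 2 mm. Now medallion B.

Emit:
servo_tool([
  [0.0081, -0.0214, 0.0373, -0.0125, 0, 0, 100],
  [0.0081, -0.0219, 0.037, -0.0125, 0, 0, 100],
  [0.0081, -0.0223, 0.0367, -0.0125, 0, 0, 100],
  [0.0081, -0.0228, 0.0364, -0.0125, 0, 0, 100],
  [0.0081, -0.0232, 0.0361, -0.0125, 0, 0, 100],
  [0.0081, -0.0237, 0.0358, -0.0125, 0, 0, 100],
  [0.008, -0.0241, 0.0355, -0.0125, 0, 0, 100],
  [0.008, -0.0246, 0.0352, -0.0125, 0, 0, 100],
  [0, 0, 0, 0, 0, 0, 100],
  [0, 0, 0, 0, 0, 0, 100],
])

```text
clock: 31.25
position: [0.4459, -0.1182, 0.0997]
orientation: [1.212, 1.209, -1.211]
force: [0.1, 0.0, -0.8]
finger_gap: 0.0854
```

Run:
```python
from h import *
np.set_printoptions(precision=3,suppress=True)
print(pose()[:3,3],yawof(pose()))
c=cap("wrist")
for t,z in(("medallion1",.003),):
    for r in spot_point(t,"wrist")[:4]: print(t,round(r["score"],2),np.round(r["point"]),ray(c,r["point"],z))
    for r in silhouettes(t,"wrist")[:3]:
        p=np.argwhere(r["pixels"]);p=(p.min(0)+p.max(0))[::-1]/2; print(r["score"],p,ray(c,p,.013))
plan([.446,-.118,0],0.,g=100)
```

```text
[ 0.446 -0.118  0.1  ] -0.002601376711988465
medallion1 0.59 [263. 191.] [ 0.446 -0.115  0.003]
0.94 [260.5 195.5] [ 0.445 -0.115  0.013]
3 rows:
[0.0335,-0.0006,0.0003,0.0002,-0.0001,-0.0006,100],[0.0335,-0.0005,0.0003,0.0002,-0.0001,-0.0006,100],[0.0335,-0.0005,0.0003,0.0002,-0.0001,-0.0006,100],
```

Emit:
servo_tool([
  [0.035, 0, -0.001, 0, 0, 0, 100],
  [0.035, 0, 0, 0, 0, 0, 100],
  [0.022, 0, 0, 0, 0, 0, 100],
  [0.01, 0, 0, 0, 0, 0, 100],
  [0, 0, 0, 0, 0, 0, 100],
  [0, 0, 0, 0, 0, 0, 60],
  [0, 0, 0, 0, 0, 0, 60],
  [0, 0, 0, 0, 0, 0, 60],
  [0, 0, 0, 0, 0, 0, 60],
])

```text
clock: 32.3
position: [0.4479, -0.1166, -0.0001]
orientation: [1.211, 1.206, -1.207]
force: [-0.9, 4.6, 6.4]
finger_gap: 0.0625
```

Emit:
servo_tool([
  [-0.01, 0, 0, 0, 0, 0, 60],
  [-0.03, 0, 0, 0, 0, 0, 60],
  [-0.04, 0, 0, 0, 0, 0, 60],
  [-0.04, 0, 0, 0, 0, 0, 60],
  [0, 0, 0, 0, 0, 0, 60],
  [0, 0, 0, 0, 0, 0, 60],
])

```text
clock: 32.9
position: [0.4478, -0.117, 0.1205]
orientation: [1.211, 1.204, -1.206]
force: [-0.8, 0.6, -1.0]
finger_gap: 0.0628
```

Run:
```python
from h import *
np.set_printoptions(precision=3,suppress=True)
print(pose()[:3,3],bot.read_state()["finger_gap"])
c=cap("wrist")
for r in silhouettes("medallion1","wrist")[:2]: 
    p=np.argwhere(r["pixels"]).mean(0)[::-1];print(round(r["score"],2),p,r["pixels"].sum(),ray(c,p,.13))
plan([.640,.056,.13],-.1,g=60)
```

```text
[ 0.448 -0.117  0.12 ] 0.0627578779628646
0.74 [262.353 274.936] 15764 [ 0.448 -0.119  0.13 ]
6 rows:
[-0.0018,0.0322,-0.0288,0.0166,-0.0001,-0.0003,60],[-0.0018,0.0318,-0.0293,0.0166,-0.0001,-0.0003,60],[-0.0019,0.0313,-0.0298,0.0166,-0.0001,-0.0003,60],[-0.0019,0.0308,-0.0303,0.0166,-0.0001,-0.0003,60],[-0.0019,0.0303,-0.0308,0.0166,-0.0001,-0.0003,60],[-0.0019,0.0297,-0.0313,0.0166,-0.0001,-0.0003,60],
```

Emit:
servo_tool([
  [-0.0018, 0.0322, -0.0288, 0.0166, 0, 0, 60],
  [-0.0018, 0.0318, -0.0293, 0.0166, 0, 0, 60],
  [-0.0019, 0.0313, -0.0298, 0.0166, 0, 0, 60],
  [-0.0019, 0.0308, -0.0303, 0.0166, 0, 0, 60],
  [-0.0019, 0.0303, -0.0308, 0.0166, 0, 0, 60],
  [-0.0019, 0.0297, -0.0313, 0.0166, 0, 0, 60],
  [0, 0, 0, 0, 0, 0, 60],
  [0, 0, 0, 0, 0, 0, 60],
  [0, 0, 0, 0, 0, 0, 60],
])

```text
clock: 33.9
position: [0.6389, 0.0553, 0.1289]
orientation: [1.282, 1.161, -1.283]
force: [-0.1, -0.0, 0.0]
finger_gap: 0.062
```

Run:
```python
from h import *
np.set_printoptions(precision=3,suppress=True)
print(pose()[:3,3],yawof(pose()))
c=cap("wrist");save(c["img"],"w10.png",1.5)
for r in spot_point("stake1","wrist")[:4]: print(round(r["score"],2),np.round(r["point"]),ray(c,r["point"],.045))
for r in silhouettes("medallion1","wrist")[:3]: 
    p=np.argwhere(r["pixels"]).mean(0)[::-1];print(round(r["score"],2),p,r["pixels"].sum(),ray(c,p,.13))
```

```text
[0.639 0.055 0.129] -0.09972930251533495
0.93 [263. 198.] [0.64  0.057 0.045]
0.39 [258.  37.] [0.647 0.162 0.045]
0.85 [258.816  42.041] 8343 [0.647 0.15  0.13 ]
0.56 [262.193 275.184] 15651 [0.638 0.048 0.13 ]
0.55 [261.203 143.867] 10899 [0.644 0.111 0.13 ]
```

View pics/w10.png

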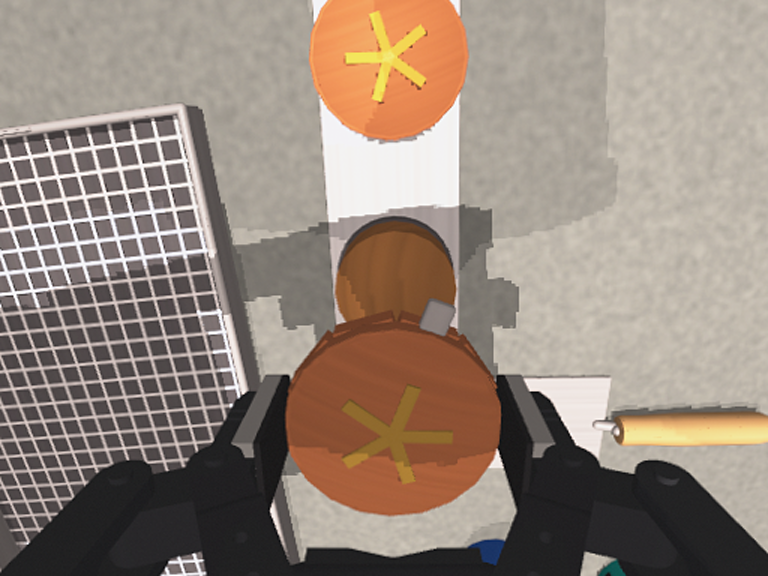

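Emit:
servo_tool([
  [0.03, -0.0005, -0.0025, 0, 0, 0, 60],
  [0.03, -0.0005, -0.0025, 0, 0, 0, 60],
  [0.02, 0, 0, 0, 0, 0, 60],
  [0.008, 0, 0, 0, 0, 0, 60],
  [0.001, 0, 0, 0, 0, 0, 60],
  [0.001, 0, 0, 0, 0, 0, 60],
  [0, 0, 0, 0, 0, 0, 60],
  [0, 0, 0, 0, 0, 0, 60],
])

```text
clock: 34.85
position: [0.6407, 0.0609, 0.0413]
orientation: [1.284, 1.158, -1.279]
force: [-0.2, -0.5, -1.7]
finger_gap: 0.0625
```

Emit:
servo_tool([
  [0.001, 0, 0, 0, 0, 0, 60],
  [0.001, 0, 0, 0, 0, 0, 60],
  [0, 0, 0, 0, 0, 0, 60],
])

```text
clock: 35.15
position: [0.64, 0.061, 0.0383]
orientation: [1.283, 1.159, -1.281]
force: [-0.6, 0.0, -1.2]
finger_gap: 0.062
```

Emit:
servo_tool([
  [0.001, 0, 0, 0, 0, 0, 60],
  [0, 0, 0, 0, 0, 0, 60],
])

```text
clock: 35.35
position: [0.64, 0.0609, 0.0371]
orientation: [1.283, 1.159, -1.281]
force: [0.6, -0.3, -0.5]
finger_gap: 0.0624
```

Emit:
servo_tool([
  [0.001, 0, 0, 0, 0, 0, 60],
  [0, 0, 0, 0, 0, 0, 60],
])

```text
clock: 35.55
position: [0.6401, 0.0609, 0.0362]
orientation: [1.283, 1.159, -1.281]
force: [-0.1, -0.3, 0.3]
finger_gap: 0.0624
```

Emit:
servo_tool([
  [0.0005, 0, 0, 0, 0, 0, 60],
  [0, 0, 0, 0, 0, 0, 60],
])

```text
clock: 35.75
position: [0.6402, 0.0609, 0.0359]
orientation: [1.284, 1.159, -1.28]
force: [0.3, 0.5, 2.3]
finger_gap: 0.0624
```

Contact made. Release, rise and check, including the top view of the jars.

Emit:
servo_tool([
  [0.0005, 0, 0, 0, 0, 0, 60],
  [0, 0, 0, 0, 0, 0, 76],
  [0, 0, 0, 0, 0, 0, 90],
  [0, 0, 0, 0, 0, 0, 100],
  [0, 0, 0, 0, 0, 0, 100],
  [-0.03, 0, 0, 0, 0, 0, 100],
  [-0.05, 0, 0, 0, 0, 0, 100],
  [-0.05, 0, 0, 0, 0, 0, 100],
  [-0.05, 0, 0, 0, 0, 0, 100],
  [0, 0, 0, 0, 0, 0, 100],
  [0, 0, 0, 0, 0, 0, 100],
])

```text
clock: 36.85
position: [0.6404, 0.0609, 0.2168]
orientation: [1.285, 1.157, -1.278]
force: [-0.2, 0.3, -0.9]
finger_gap: 0.0853
```

Run:
```python
from h import *
np.set_printoptions(precision=3,suppress=True)
print(pose()[:3,3],yawof(pose()))
c=cap("wrist");save(c["img"],"w11.png",1.5)
for r in spot_point("medallion1","wrist")[:4]: print(round(r["score"],2),np.round(r["point"]),ray(c,r["point"],.039))
for n in("top","scene"):
    c=cap(n)
    for t,z in(("jar1",0),("code1",.03)):
        for r in spot_point(t,n)[:9]:
            w=ray(c,r["point"],z)
            if w[1]>.2: print(n,t,round(r["score"],2),w)
# knob: grip yaw at zero was 1.555
plan([.373,-.345,.2],1.57,g=100)
```

```text
[0.64  0.061 0.217] -0.09975836840120493
0.84 [257.  54.] [0.647 0.164 0.039]
0.66 [259. 170.] [0.638 0.059 0.039]
top jar1 0.67 [0.61  0.324 0.   ]
top jar1 0.65 [0.6   0.464 0.   ]
top code1 0.78 [0.594 0.332 0.03 ]
top code1 0.68 [0.565 0.461 0.03 ]
scene jar1 0.8 [ 0.606  0.318 -0.   ]
scene jar1 0.62 [0.596 0.454 0.   ]
scene code1 0.69 [0.571 0.457 0.03 ]
scene code1 0.56 [0.588 0.316 0.03 ]
12 rows:
[0.0012,-0.0187,0.0359,-0.1391,0,-0.0001,100],[0.0012,-0.0235,0.0329,-0.1391,0,-0.0001,100],[0.0012,-0.0279,0.0293,-0.1391,0,-0.0001,100],[0.0012,-0.0317,0.0252,-0.1391,0,-0.0001,100],[0.0012,-0.0348,0.0206,-0.1391,0,-0.0001,100],[0.0012,-0.0374,0.0155,-0.1391,0,-0.0001,100],[0.0012,-0.0392,0.0102,-0.1391,0,-0.0001,100],[0.0012,-0.0402,0.0047,-0.1391,0,-0.0001,100],[0.0012,-0.0404,-0.001,-0.1391,0,-0.0001,100],[0.0012,-0.0399,-0.0066,-0.1391,0,-0.0001,100],[0.0012,-0.0386,-0.012,-0.1391,0,-0.0001,100],[0.0012,-0.0366,-0.0173,-0.1391,0,-0.0001,100],
```

View pics/w11.png

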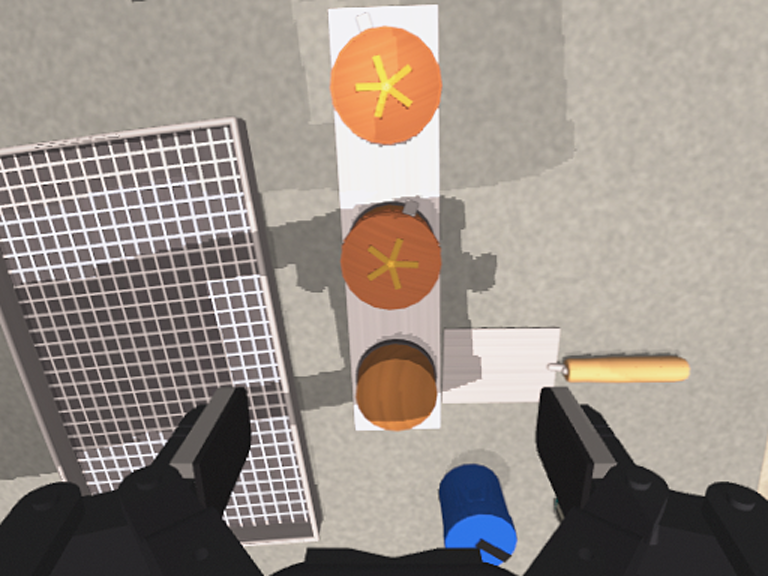

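Emit:
servo_tool([
  [0.0012, -0.0187, 0.0359, -0.1391, 0, 0, 100],
  [0.0012, -0.0235, 0.0329, -0.1391, 0, 0, 100],
  [0.0012, -0.0279, 0.0293, -0.1391, 0, 0, 100],
  [0.0012, -0.0317, 0.0252, -0.1391, 0, 0, 100],
  [0.0012, -0.0348, 0.0206, -0.1391, 0, 0, 100],
  [0.0012, -0.0374, 0.0155, -0.1391, 0, 0, 100],
])

```text
clock: 37.85
position: [0.5056, -0.1429, 0.2075]
orientation: [0.65, 1.47, -0.648]
force: [0.1, -1.1, 0.5]
finger_gap: 0.0856
```

Emit:
servo_tool([
  [0.0012, -0.0392, 0.0102, -0.1391, 0, 0, 100],
  [0.0012, -0.0402, 0.0047, -0.1391, 0, 0, 100],
  [0.0012, -0.0404, -0.001, -0.1391, 0, 0, 100],
  [0.0012, -0.0399, -0.0066, -0.1391, 0, 0, 100],
  [0.0012, -0.0386, -0.012, -0.1391, 0, 0, 100],
  [0.0012, -0.0366, -0.0173, -0.1391, 0, 0, 100],
  [0, 0, 0, 0, 0, 0, 100],
  [0, 0, 0, 0, 0, 0, 100],
  [0, 0, 0, 0, 0, 0, 100],
])

```text
clock: 38.75
position: [0.3763, -0.3353, 0.2004]
orientation: [0.028, 1.569, -0.026]
force: [0.1, -0.2, 0.4]
finger_gap: 0.0856
```

Run:
```python
from h import *
np.set_printoptions(precision=3,suppress=True)
print(pose()[:3,3],yawof(pose()),bot.read_state()["q"])
c=cap("wrist");save(c["img"],"w12.png",1.5)
k=np.array([.373,-.345])
for t,z in dict(knob_grip=.103,knob_pointer=.071,green_mark=.071).items():
    for r in spot_point(t,"wrist")[:2]:
        w=ray(c,r["point"],z);d=w[:2]-k;print(t,round(r["score"],2),np.round(r["point"]),w,np.hypot(*d),np.degrees(np.arctan2(d[1],d[0])))
h=cv2.cvtColor(c["img"],cv2.COLOR_RGB2HSV);m=cv2.inRange(h,(45,100,50),(80,255,255));p=np.argwhere(m)
print(len(p),p.min(0),p.max(0))
for q in p[::max(1,len(p)//12)]:
    w=ray(c,q[::-1],.071);d=w[:2]-k;print(q,round(np.hypot(*d),3),round(np.degrees(np.arctan2(d[1],d[0])),1))
```

```text
[ 0.376 -0.335  0.2  ] 1.5365204562893195 [-0.789  0.315  1.961  0.002  0.865 -2.327]
knob_grip 0.69 [251. 189.] [ 0.371 -0.344  0.103] 0.0023001641165135253 150.9357645813554
knob_pointer 0.68 [256. 128.] [ 0.331 -0.339  0.071] 0.04258300414862545 171.76729949580758
green_mark 0.66 [247. 190.] [ 0.383 -0.348  0.071] 0.010164416272515145 -17.623177881841823
green_mark 0.51 [235. 223.] [ 0.412 -0.36   0.071] 0.04184508675598847 -20.917862242150576
300 [215 218] [244 236]
[215 231] 0.037 -29.9
[220 229] 0.042 -29.2
[223 228] 0.045 -28.6
[226 227] 0.048 -28.1
[229 226] 0.051 -27.7
[231 229] 0.051 -24.1
[233 228] 0.054 -24.3
[235 224] 0.057 -26.9
[237 218] 0.061 -30.7
[238 227] 0.059 -23.4
[240 223] 0.062 -25.9
[242 222] 0.064 -26.0
```

View pics/w12.png

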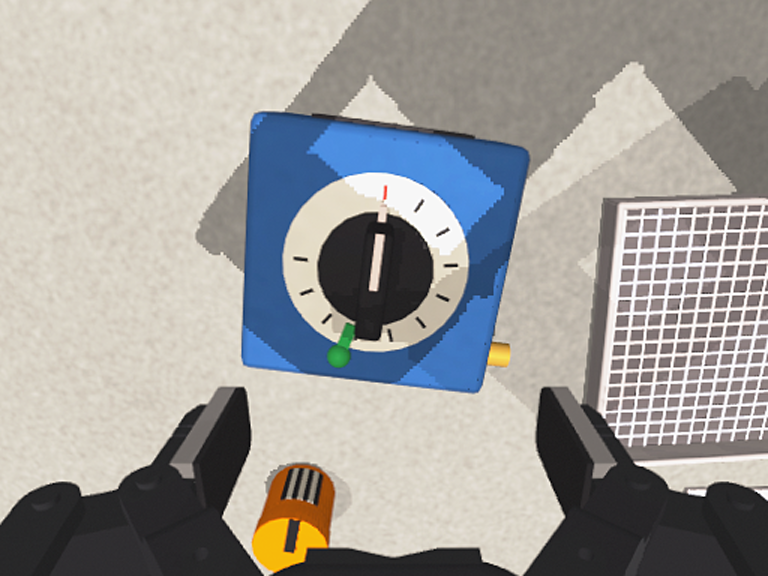

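Run:
```python
from h import *
np.set_printoptions(precision=4,suppress=True)
c=cap("wrist")
g=cv2.cvtColor(c["img"],cv2.COLOR_RGB2HSV)
f=lambda x,y,z=.071: ray(c,(x/1.5,y/1.5),z)[:2]
# dial rim points
E=np.array([f(283,262),f(469,262),f(376,172),f(376,352)]);k=(E[0]/4+E[1]/4+E[2]/4+E[3]/4);print("dial",k,np.hypot(*(E-k).T))
A=lambda w:np.degrees(np.arctan2(*(w-k)[::-1]))
print("red",A(f(385,192)),"green base",A(f(349,330)),A(f(346,337)), "white",A(f(382,214)))
print("ptr line",np.degrees(np.arctan2(*(f(378,235,.11)-f(374,290,.11))[::-1])))
print("bar center",f(374.5,280,.11))
plan([.3725,-.345,.19],1.555)
```

```text
dial [ 0.371  -0.3447] [0.0516 0.0516 0.0505 0.0535]
red 170.81959728237027 green base -23.924340838527275 -24.00177640844074 white 171.09040663909784
ptr line 173.63219999120332
bar center [ 0.3675 -0.3441]
1 rows:
[0.0105,-0.0099,-0.0038,-0.016,0.002,-0.0004,100],
```

Emit:
servo_tool([
  [0.0105, -0.0095, -0.0038, 0, 0.002, 0, 100],
  [0.03, 0, 0, 0, 0, 0, 100],
  [0.035, 0, 0, 0, 0, 0, 100],
  [0.033, 0, 0, 0, 0, 0, 100],
  [0, 0, 0, 0, 0, 0, 60],
  [0, 0, 0, 0, 0, 0, 20],
  [0, 0, 0, 0, 0, 0, 5],
  [0, 0, 0, 0, 0, 0, 5],
  [0, 0, 0, 0, 0, 0, 5],
  [0, 0, 0, 0, 0, 0, 5],
  [0, 0, 0, 0, 0, 0, 5],
  [0, 0, 0, 0, 0, 0, 5],
], newtons=30)

```text
clock: 40.2
position: [0.3725, -0.3452, 0.0933]
orientation: [0.026, 1.569, -0.026]
force: [1.5, 5.9, 13.5]
finger_gap: 0.0156
```

Run:
```python
from h import *
s=bot.read_state();print(pose()[:3,3],s["wrist_torque"],s["force"],yawof(pose()))
```

```text
[ 0.37251395 -0.34520147  0.09330682] [ 1.15091194 -0.19023298 -0.43245318] [ 1.52705302  5.94751984 13.53726403] 1.53751180798504
```

Emit:
servo_tool([
  [0, 0, 0, 0.1, 0, 0, 5],
  [0, 0, 0, 0.14, 0, 0, 5],
  [0, 0, 0, 0.14, 0, 0, 5],
  [0, 0, 0, 0.14, 0, 0, 5],
  [0, 0, 0, 0.14, 0, 0, 5],
  [0, 0, 0, 0.14, 0, 0, 5],
  [0, 0, 0, 0.14, 0, 0, 5],
  [0, 0, 0, 0.14, 0, 0, 5],
  [0, 0, 0, 0.14, 0, 0, 5],
  [0, 0, 0, 0.14, 0, 0, 5],
  [0, 0, 0, 0.14, 0, 0, 5],
  [0, 0, 0, 0.1, 0, 0, 5],
])

```text
clock: 41.4
position: [0.3727, -0.3449, 0.0933]
orientation: [1.26, 1.175, -1.258]
force: [4.4, 11.3, 12.3]
finger_gap: 0.0132
```

Emit:
servo_tool([
  [0, 0, 0, 0.1, 0, 0, 5],
  [0, 0, 0, 0.14, 0, 0, 5],
  [0, 0, 0, 0.14, 0, 0, 5],
  [0, 0, 0, 0.14, 0, 0, 5],
  [0, 0, 0, 0.14, 0, 0, 5],
  [0, 0, 0, 0.14, 0, 0, 5],
  [0, 0, 0, 0.14, 0, 0, 5],
  [0, 0, 0, 0.14, 0, 0, 5],
  [0, 0, 0, 0.14, 0, 0, 5],
  [0, 0, 0, 0.14, 0, 0, 5],
  [0, 0, 0, 0.14, 0, 0, 5],
  [0, 0, 0, 0.14, 0, 0, 5],
])

```text
clock: 42.6
position: [0.373, -0.3452, 0.0933]
orientation: [-2.153, 0.148, 2.149]
force: [6.2, 7.9, 10.2]
finger_gap: 0.0129
```

Emit:
servo_tool([
  [0, 0, 0, 0.14, 0, 0, 5],
  [0, 0, 0, 0.14, 0, 0, 5],
  [0, 0, 0, 0, 0, 0, 5],
  [0, 0, 0, 0, 0, 0, 5],
])

```text
clock: 43.0
position: [0.373, -0.3454, 0.0933]
orientation: [-1.997, 0.417, 1.993]
force: [6.4, 7.7, 9.8]
finger_gap: 0.0133
```

Run:
```python
from h import *
np.set_printoptions(precision=3,suppress=True)
s=bot.read_state();print(pose()[:3,3],s["wrist_torque"],s["force"],yawof(pose()),s["q"],s["finger_gap"])
c=cap("wrist");save(c["img"][150:370,120:400],"w13.png",2.8)
for t in("knob_pointer","green_mark"): print(t,[(round(r["score"],2),r["point"],ray(c,r["point"],.071)) for r in spot_point(t,"wrist")[:2]])
```

```text
[ 0.373 -0.345  0.093] [ 1.333 -0.899 -0.047] [6.38  7.749 9.793] -1.9824341599799549 [-0.807  0.481  2.044  0.002  0.614  1.174] 0.013286135530314358
knob_pointer [(0.87, [261.7, 171.5], array([ 0.408, -0.361,  0.071]))]
green_mark [(0.72, [266.0, 168.1], array([ 0.409, -0.364,  0.071]))]
```

View pics/w13.png

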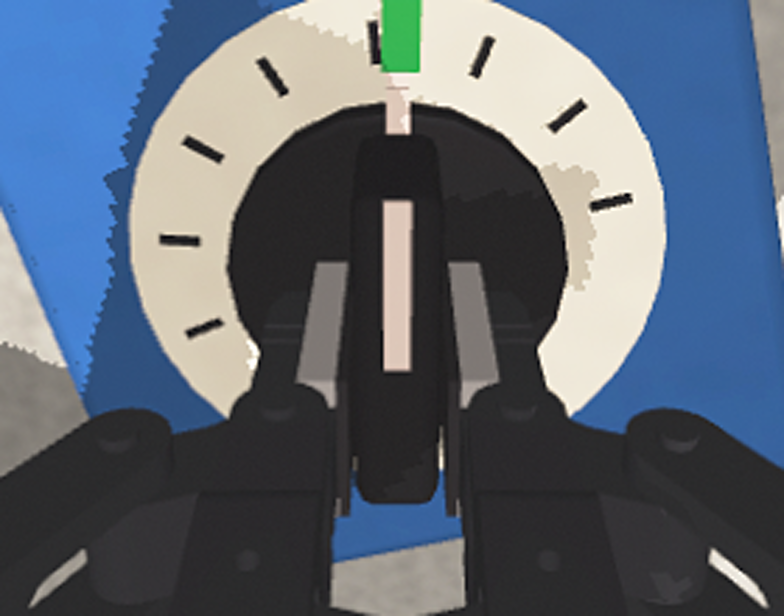

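The pointer is in line with the green mark: pointer at column 398, mark at 401 in the crop, about 0.6 mm apart. Release, rise clear and do a final numeric check.

Emit:
servo_tool([
  [0, 0, 0, 0, 0, 0, 30],
  [0, 0, 0, 0, 0, 0, 60],
  [0, 0, 0, 0, 0, 0, 90],
  [-0.03, 0, 0, 0, 0, 0, 100],
  [-0.05, 0, 0, 0, 0, 0, 100],
  [-0.05, 0, 0, 0, 0, 0, 100],
  [-0.05, 0, 0, 0, 0, 0, 100],
  [0, 0, 0, 0, 0, 0, 100],
  [0, 0, 0, 0, 0, 0, 100],
  [0, 0, 0, 0, 0, 0, 100],
])

```text
clock: 44.15
position: [0.3714, -0.3448, 0.2711]
orientation: [-1.993, 0.415, 1.996]
force: [0.5, 0.1, -0.5]
finger_gap: 0.0855
```

Run:
```python
from h import *
np.set_printoptions(precision=3,suppress=True)
print(pose()[:3,3],bot.read_state()["force"])
c=cap("wrist")
for t in("knob_pointer","green_mark"): print(t,[(round(r["score"],2),r["point"],ray(c,r["point"],.071)) for r in spot_point(t,"wrist")[:2]])
for n in("top","scene"):
    c=cap(n)
    for t,z in(("jar1",0),("code1",.03),("medallion1",.039),("tips_box",0),("spatula",0),("pliers",0)):
        for r in spot_point(t,n)[:9]:
            w=ray(c,r["point"],z)
            if r["score"]>.3 and(t[-1]!="1" or w[1]>.0): print(n,t,round(r["score"],2),w)
# white lids on pads, by colour, top view
c=cap("top")
h=cv2.cvtColor(c["img"],cv2.COLOR_RGB2HSV)
for p in((.598,.461),(.613,.323)):
    u=np.round(proj(c,(*p,.062))).astype(int);q=c["img"][u[1]-10:u[1]+11,u[0]-10:u[0]+11];g=q.max(2)<90
    dk=np.argwhere(g).mean(0)[::-1]-10+u if g.any() else None
    print(p,u,g.sum(),None if dk is None else ray(c,dk,.062))
```

```text
[ 0.371 -0.345  0.271] [ 0.462  0.069 -0.482]
knob_pointer [(0.74, [261.4, 122.7], array([ 0.408, -0.361,  0.071]))]
green_mark [(0.66, [267.4, 118.8], array([ 0.409, -0.368,  0.071]))]
top jar1 0.85 [0.613 0.33  0.   ]
top jar1 0.57 [0.597 0.456 0.   ]
top code1 0.8 [0.569 0.459 0.03 ]
top code1 0.76 [0.587 0.331 0.03 ]
top medallion1 0.97 [0.638 0.055 0.039]
top medallion1 0.87 [0.644 0.161 0.039]
top tips_box 0.75 [0.726 0.303 0.   ]
top tips_box 0.72 [0.504 0.379 0.   ]
top spatula 0.59 [ 0.766 -0.064  0.   ]
top spatula 0.56 [0.644 0.046 0.   ]
top spatula 0.55 [ 0.449 -0.018  0.   ]
top spatula 0.5 [0.656 0.161 0.   ]
top spatula 0.39 [ 0.412 -0.388  0.   ]
top pliers 0.86 [ 0.728 -0.318  0.   ]
scene jar1 0.9 [0.605 0.322 0.   ]
scene jar1 0.75 [ 0.594  0.45  -0.   ]
scene code1 0.82 [0.586 0.322 0.03 ]
scene code1 0.76 [0.57  0.462 0.03 ]
scene medallion1 0.7 [0.642 0.054 0.039]
scene medallion1 0.58 [0.647 0.143 0.039]
scene tips_box 0.92 [0.731 0.316 0.   ]
scene spatula 0.64 [ 0.763 -0.048  0.   ]
scene pliers 0.9 [ 0.731 -0.324  0.   ]
(0.598, 0.461) [ 96 186] 32 [0.579 0.447 0.062]
(0.613, 0.323) [146 180] 20 [0.593 0.304 0.062]
```

The network puts pointer and mark about 7 mm apart, more than the earlier crop showed. I'll settle it by colour analysis.

Run:
```python
from h import *
np.set_printoptions(precision=3,suppress=True)
c=cap("wrist");I=c["img"];h=cv2.cvtColor(I,cv2.COLOR_RGB2HSV)
m=cv2.inRange(h,(45,100,50),(80,255,255))
for r in range(95,130):
    x=np.flatnonzero(m[r]);
    if len(x): print(r,x.min(),x.max(),end=" | ")
print()
g=I.min(2)
for r in range(122,176,3): print(r,' '.join('%3d'%v for v in g[r,246:284]))
```

```text
98 260 265 | 99 258 266 | 100 257 267 | 101 257 268 | 102 256 268 | 103 256 268 | 104 256 268 | 105 256 268 | 106 256 268 | 107 256 268 | 108 257 267 | 109 258 267 | 110 259 266 | 111 259 265 | 112 259 265 | 113 260 265 | 114 260 265 | 115 259 265 | 116 259 265 | 117 259 265 | 118 259 265 | 119 259 265 | 120 259 265 | 121 259 265 | 122 259 265 | 123 259 265 | 124 259 265 | 125 259 265 | 
122 187 187 186 187 187 188 187 188 191 190 139  65  65  56  47  48  48  47  41  79 175 188 186 185 184 184 183 183 184 190 124  45 123 180 186 183 183 184
125 188 187 187 187 186 186 188 187 189 188 187 154 129  79  33  34  37  36  32  72 173 188 185 185 185 184 184 186 167  85  21 130 182 186 185 184 184 183
128 186 186 186 186 187 187 187 187 187 188 164 155 151 153 173 177 176 187 190 187 187 186 186 185 185 185 185 186 183 177 182 187 187 185 185 185 186 184
131 187 186 186 186 188 188 190 194 171 162 164 161 135 140 187 197 197 169 159 141 186 199 196 194 193 191 188 187 186 187 186 186 186 185 183 184 183 184
134 194 172 127  79  48  30  30  30  35  38  38  37  28 102 186 201 201 146  69  34  
[... 1398 characters left out ...]
  26  27  26  26  31  32  31  34  31  30  31  37  38  37  38  37  38  37  37
164  31  31  32  32  31  29  31  30  26  30  29  28  22 114 153 157 159 138  71  25  31  29  25  31  32  30  31  30  30  30  32  29  35  38  37  37  36  38
167  36  37  35  33  31  30  31  31  28  28  29  29  22 115 152 157 160 117  55  24  30  29  26  30  36  36  38  36  38  36  35  36  36  37  36  35  37  38
170  35  36  33  31  33  31  32  32  28  26  31  27  23 117 156 162 164 119  55  29  28  26  23  35  36  36  37  35  37  36  36  35  37  37  36  36  35  35
173  63  63  40  52  39  29  29  30  27  27  30  30  33  29  27  28  27  29  30  29  30  26  24  35  37  37  35  37  36  38  36  38  36  34  37  36  37  36
```

By colour, the green mark is centred on column 262.2 and the pointer on 261.3, less than 1.5 mm apart. The jars and medallions are in place, so I'm handing in.

```bash
python3 -c "
from station import bot
print(bot.sign_off())"
```

```text
the job is handed in; nothing more can be done
None
```

The job is done and handed in at about 44 s on the robot's clock; sign-off gives no verdict.

**What I did:**
1. I turned the knob back to its end stop, where the pointer sat on the red tick.
2. The yellow jar went on the far pad and the red jar on the near pad.
3. Both medallions, the only two present and both copper, went on the middle and far stakes.
4. I turned the knob about 3.5 rad until the pointer met the green mark.

**Last checks:**
- **Jars:** Wrist measurements right after placing put both within about 5 mm of their pad centres. The last camera readings scattered more, up to about 11 mm for yellow (scene camera). The label readings were within about 5 mm of the reading points in the scene view. The top view put red's 11 mm off in y, which I took as network noise. Yellow's label was within about 2° of square to the reader. I did not re-measure red's angle after placing, but its bar lined up with the printed guide line.
- **Medallions:** They measured about 3 mm from the stake tops and looked level. One last scene-camera reading put the far medallion 18 mm off. The top-view reading and the earlier wrist picture disagree with that, and I trusted those.
- **Knob:** The networks put the pointer and mark about 7 mm apart. The close-up crop and a pixel colour check both gave less than 1.5 mm, so I went with those.
- **Bystanders:** The tips box, spatula and pliers all measured close to where they started; the largest difference between readings was about 18 mm (spatula), within the networks' scatter.

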